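Nip up the intake union of a vacuum pump with an adjustable wrench

TASK

The brass union nut on the vacuum pump's intake is only finger-tight, and the adjustable wrench has been slipped over it with its jaw still too wide. Roll the wrench's worm, without forcing the jaw itself, until the jaw closes snugly on the nut, and only then swing the handle clockwise (seen from above) to tighten the nut by one flat, a sixth of a turn. Leave the wrench on the nut, lying on the pump, let go of everything, and do not disturb the other things on the bench.

Things in the scene. Friction and masses are not known exactly. Their poses are not given: they have to be found in the camera images.
- nut (a point): Middle (half-way up) of the brass hexagonal union nut on the pump's intake: 36 mm across flats, 20 mm high, from 2 to 22 mm above the pump's flat deck, its axis upright. A steel hose tail, 22 mm thick, stands in its middle and rises to 60 mm above the deck.
- union_nut (a joint): How far the nut has been tightened, rad: 0 = finger-tight (as it starts), grows clockwise seen from above; one flat = 1.05. It turns stiffly (about 0.7 N m) and stays where it is left.
- jaw (a joint): Spare width of the wrench's mouth, m: the mouth is 0.036 + this wide, so about 0 is snug; starts at 0.0035 to 0.0055. One turn of the worm moves the jaw 3 mm: it closes when the worm's top is rolled towards the mouth (wrench +x), opens when rolled back, and stays where it is left. Rolling takes about 4 N along the worm's rim; pushing the jaw does not move it. On the snug nut the worm stops and a fingertip slips.
- worm_top (a point): Top of the worm, the knurled dark roller (diameter 18 mm, 20 mm long, turns about the wrench's y) in the wrench's head, 40 mm from the mouth's middle towards the handle; 4.5 mm above the head's flat face, 19.5 mm above the deck. A fingertip pressed on it with 10 to 15 N and drawn along the wrench's x rolls it by friction, in several strokes. Axes as wrench_mouth.
- wrench_grip (a point): Middle of the wrench's red handle grip (95 mm long, 26 mm wide, 15 mm thick; half-way up), 133 mm from the mouth's middle, jutting out past the pump's end over the bench. The grip runs along a line 15 degrees off the wrench's -x, leaning to +y. Axes as wrench_mouth.
- wrench_mouth (a point): Middle of the mouth when snug on the nut, 7.5 mm above the underside of the wrench (200 mm long, 0.4 kg, head 15 mm thick). x points out of the mouth, away from the handle; y from the fixed to the movable jaw; z up. The wrench lies loose on the deck around the nut; its throat is 23 mm behind this point, so it has about 2 mm of play along x.
- pump: Blue rotary-vane vacuum pump, fixed, 160 mm deep (x), 390 mm long (y), motor at its +y end; origin mid-underside, z up. Flat deck 165 mm above the bench, y = -100 to +75, x = -80 to +80 mm. The nut's axis is at x = -20, y = -15 mm. At y = +68 mm a carrying bow rises to 68 mm above the deck.
- filter (a point): Centre of the underside of the pump's white exhaust filter, an upright canister (diameter 92 mm, 108 mm tall, fixed) whose underside is 55 mm above the deck, on a 24 mm thick neck. Its near side hangs over the worm: a tool pointing straight down at the worm strikes it; one leaning back from it (towards the pump's -x) by 30 to 45 degrees passes.
- pump_oil: Bystander: yellow oil bottle, diameter 68 mm, 150 mm tall; origin at its underside.
- amber_bottle: Bystander: amber bottle, diameter 64 mm, 130 mm tall; origin at its underside.
- salt_jar: Bystander: white jar, diameter 72 mm, 95 mm tall; origin at its underside.
- green_bottle: Bystander: green glass bottle, diameter 64 mm, 140 mm tall; origin at its underside.
- beaker: Bystander: glass beaker, diameter 72 mm, 90 mm tall; origin at its underside.
- screwdriver: Bystander: screwdriver with an orange handle, 190 mm long, 26 mm thick, lying on the bench; origin at its underside.
- spare_gasket: Bystander: black rubber ring, diameter 52 mm, 6 mm thick, lying on the bench; origin at its underside.
- gasket_tin: Bystander: flat green tin, 100 by 70 by 30 mm; origin at its underside.
- wrench: The adjustable wrench as a whole; origin 7.5 mm below wrench_mouth, same axes.
- movable_jaw: The wrench's movable jaw, a steel block 42 mm long (x), 13 mm wide (y), 15 mm thick (z) on the mouth's +y side; its origin lies with the wrench's origin when the mouth is 36 mm wide and moves with it along the wrench's y as it opens. Same axes as the wrench. Driven only by the worm.
There are look-alikes about, which are no part of the job. Leave any orange look-alike of the wrench alone.

How it is judged:
By the outcome, as a careful person would: the job done as asked, in the order asked, and still so for the second after the job is handed in, with the robot touching nothing.
It also fails if it takes over 64 s, if anything falls off the work surface, if the arm or the gripper's body presses on something with over 40 N, if the wrist force passes 120 N, or if a joint passes its speed limit or range.

ROBOT

A 6-joint arm with a two-finger parallel gripper is mounted at the origin on the work surface. World frame = base frame: x ahead of the robot, y to its left, z up, the work surface at z = 0. Lengths are in m, angles in rad, forces in N, time in s.
With the tool pointing down it reaches from about 0.3 to 0.875 m from the base axis. Payload 4.2 kg.
Tool frame: the origin (TCP) lies where the fingers leave the gripper's body, on its centre line; the fingertips stand 73 mm ahead of it and the grasp point (between the pads) lies 54 mm ahead of it; y points along the fingers, x is the direction in which the jaws open and shut, and the axes are right-handed (so a half turn about y gives the same grasp; the last joint's range is limited). The gripper opens to 85 mm and grips with 20 to 120 N. Pads are 22 mm wide; open, the fingers measure 114 mm over their backs; the gripper's body (76 mm by 85 mm) begins 54 mm behind the grasp point. The pads swing forward as they close: fully open they stand 13 mm farther back than shut.
Start: joints at [1.284, 0.32, 1.565, -0, 1.257, -0.02], TCP at [0.152, 0.555, 0.304] pointing down, gripper open.
Joint ranges: [-3.11, 3.11], [-0.84, 2.01], [0.21, 2.61], [-1.34, 4.49], [0.05, 2.63], [-2.56, 2.56]. Speed limits (rad/s): [2.57, 2.57, 3.14, 3.14, 3.14, 3.14].

INTERFACE

Orientations are given as a unit quaternion [w, x, y, z].
In Python, from workcell import env gives the robot as it stands.
- The arm moves only by the tool apply_moves, never from a script. Its argument "targets" is a list of rows, each a list of 3 entries, a list of its own where there are three numbers: the opening, from 0 (shut) to 1 (fully open), then the shift along the tool's x, y, z in m, then the turn about the tool's y in units of 6 degrees (1.0 is 6 degrees). A call has 1 to 20 rows; each row is the pose to reach, as a shift and turn from the pose commanded when the call began, along the tool's axes at that moment; what a row does not reach only later rows make up. A row lasts 1/12 s, in which the tool goes at most 41.7 mm and 7.16 degrees, less where a joint would pass 70% of its speed; a pose out of reach is approached as far as the arm can. A call with a gripper value outside its range is refused whole. The fingers move at their own pace and stop on an object; "grip_force" is the grip in N (left out, the last holds). Time passes only in rows, so rows that repeat a pose let the fingers close. It gives the time, the measured TCP pose, the force and the opening at its end, in the units of the state.
- env.get_state(): the state, without advancing time (a new reading comes with each control period).
- env.capture(name): name is "scene" or "top" or "wrist"; returns a dict with "frame" (420x560x3 uint8, red, green, blue), "camera_matrix" (3x3 intrinsics, pixels), "R" (3x3) and "t" (3): a world point X has camera coordinates R X + t. Camera axes: x right, y down, z forward; pixel columns grow to the right and rows downward; lengths in m; the calibration is good to about 2 mm. The wrist camera is an equidistant fisheye: a pixel r from the principal point sees the ray r / f radians off the axis. A picture is of the moment at which its call begins. There is no depth.
- env.sign_off(): hands the job in, once; it reports no verdict.
The state is a dict: "time_s": time; "joint_pos": joint angles; "joint_vel": joint speeds; "effort": joint torques, N m; "position": TCP position; "tool_rot": TCP orientation; "force": force on the tool from outside, world axes, zero at the start; "torque": the same for the moment, N m; "opening": finger opening in m.
Only numpy, scipy, OpenCV 4.12 (cv2) and the standard library are available. Lean on these libraries where they do the work, as an engineer would, in place of code of your own. Each camera call takes 0.05 s, during which the arm holds its last target.

## Working session

There is one attempt and no reset: what is moved stays moved. The work goes in short steps, Python scripts to look and compute and a tool call to move; the robot and the scene stay as the last step left them, time stands still between calls to the robot, and variables do not carry over. Pictures are saved under pics/ and viewed, and the job is handed in when it is done.

Besides the shell and the picture viewer there is one more tool, called after ">>>" by a JSON object that holds its "fn" and its "kwargs". apply_moves: Moves the arm, as the interface text tells. Its arguments: {"type":"object","properties":{"targets":{"type":"array","items":{"type":"array"}},"grip_force":{"type":"number"}},"required":["targets"]}

```bash
ls; mkdir -p pics; python3 - <<'E'
from workcell import env
import cv2, pickle
print(env.get_state())
d={}
for n in ("scene","top","wrist"):
    c=env.capture(n); d[n]=c
    cv2.imwrite(f"pics/{n}0.png",cv2.cvtColor(c["frame"],cv2.COLOR_RGB2BGR))
    print(n,c["camera_matrix"],c["R"],c["t"])
pickle.dump(d,open("cap0.pkl","wb"))
E
```

```text
pics
{'time_s': 0.0, 'joint_pos': array([ 1.28396276e+00,  3.20294888e-01,  1.56569418e+00, -1.17066924e-05,
        1.25738978e+00, -2.00062951e-02]), 'joint_vel': array([ 0.00132599, -0.00150087, -0.00046411,  0.00266535,  0.00062862,
        0.00172438]), 'effort': array([-2.23268602e-03, -4.15519452e+01, -2.34161603e+01, -1.59651722e-04,
        8.14305386e-03,  2.68130222e-06]), 'position': array([0.15151722, 0.55431243, 0.30307454]), 'tool_rot': array([-0.56168866,  0.56244114,  0.42854132, -0.42955576]), 'force': array([-0.99427264,  0.05791225,  0.03118404]), 'torque': array([0.03261235, 0.02580244, 0.00175585]), 'opening': 0.08527226013098185}
scene [[380.85149393   0.         279.37503607]
 [  0.         380.85149393 208.90823462]
 [  0.           0.           1.        ]] [[-0.87689484  0.48067914 -0.00172956]
 [ 0.32878611  0.59716641 -0.7316365 ]
 [-0.35064957 -0.64213693 -0.68169277]] [ 4.43955849e-01 -1.35853080e-03  1.35884093e+00]
top [[407.40263003   0.         273.1329912 ]
 [  0.         407.40263003 212.21531635]
 [  0.           0.           1.        ]] [[ 0.00978733 -0.9998747  -0.0124417 ]
 [-0.99567395 -0.00859499 -0.09251763]
 [ 0.0923991   0.01329338 -0.99563331]] [-0.06282999  0.4541378   1.49939532]
wrist [[325.1922621    0.         281.35332277]
 [  0.         325.1922621  203.57687827]
 [  0.           0.           1.        ]] [[ 2.64318393e-01  9.64435461e-01 -1.69139953e-04]
 [ 9.11256400e-01 -2.49686413e-01  3.27518655e-01]
 [ 3.15828373e-01 -8.67233344e-02 -9.44844697e-01]] [-0.5745635  -0.04099099  0.38124485]
```

View pics/scene0.png

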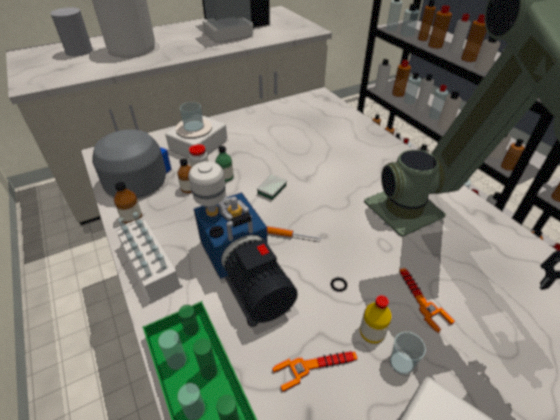

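View pics/top0.png

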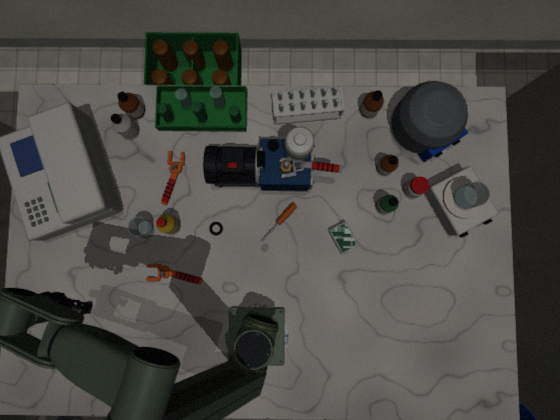

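View pics/wrist0.png

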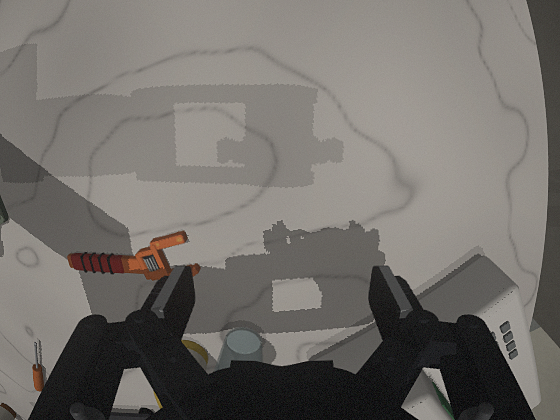

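```bash
python3 - <<'E'
import pickle,cv2,numpy as np
d=pickle.load(open("cap0.pkl","rb"))
t=d["top"]["frame"][110:220,190:350,::-1]; s=d["scene"]["frame"][140:290,170:330,::-1]
cv2.imwrite("pics/topz.png",cv2.resize(t,None,fx=5,fy=5,interpolation=cv2.INTER_CUBIC))
cv2.imwrite("pics/scz.png",cv2.resize(s,None,fx=4,fy=4,interpolation=cv2.INTER_CUBIC))
E
```

```text
(no output)
```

View pics/topz.png

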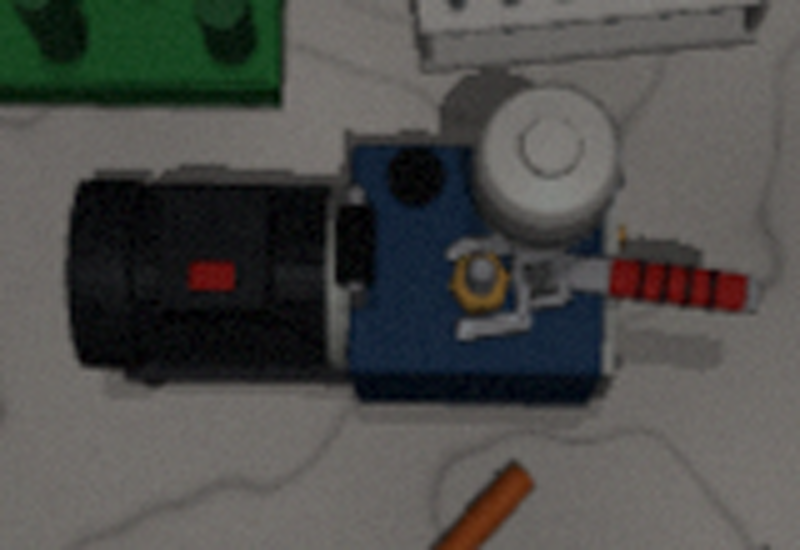

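View pics/scz.png

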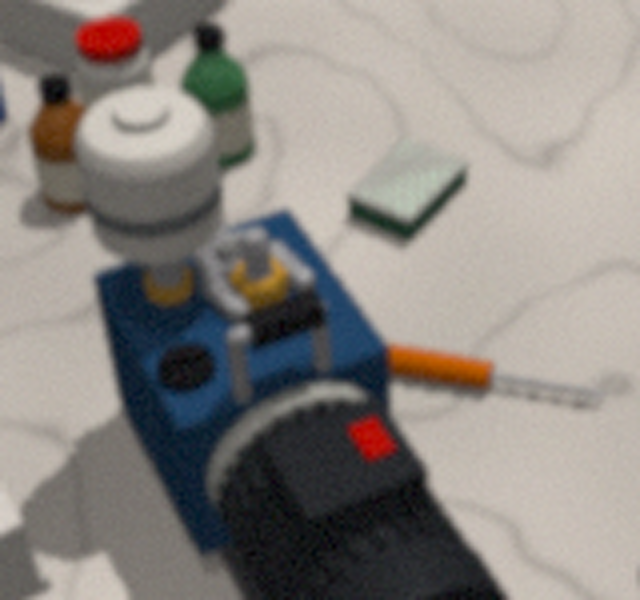

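```bash
cat > h.py <<'E'
import numpy as np,cv2
from scipy.spatial.transform import Rotation as Ro
def Rt(q): return Ro.from_quat([q[1],q[2],q[3],q[0]]).as_matrix()
def ray(c,u,v,fish=False):
    K=c["camera_matrix"];x=(u-K[0,2])/K[0,0];y=(v-K[1,2])/K[1,1]
    if fish:
        r=np.hypot(x,y);s=np.sin(r)/max(r,1e-9);d=np.array([x*s,y*s,np.cos(r)])
    else: d=np.array([x,y,1.])
    R=np.array(c["R"]);t=np.array(c["t"])
    return -R.T@t, R.T@d
def onz(c,u,v,z,fish=False):
    o,d=ray(c,u,v,fish);return (o+d*(z-o[2])/d[2]).round(4)
def proj(c,X,fish=False):
    K=c["camera_matrix"];p=np.array(c["R"])@np.array(X)+np.array(c["t"])
    if fish:
        r=np.hypot(p[0],p[1]);th=np.arctan2(r,p[2]);x,y=p[0]/r*th,p[1]/r*th
    else: x,y=p[0]/p[2],p[1]/p[2]
    return np.array([K[0,0]*x+K[0,2],K[1,1]*y+K[1,2]]).round(1)
def two(c1,p1,c2,p2,f1=False,f2=False):
    o1,d1=ray(c1,*p1,f1);o2,d2=ray(c2,*p2,f2)
    A=np.array([d1,-d2]).T;s=np.linalg.lstsq(A,o2-o1,rcond=None)[0]
    a=o1+d1*s[0];b=o2+d2*s[1];return ((a+b)/2).round(4),np.linalg.norm(a-b).round(4)
E
python3 - <<'E'
import pickle
from h import *
d=pickle.load(open("cap0.pkl","rb"));c=d["top"];s=d["scene"]
T=lambda u,v:(190+u/5-.4,110+v/5-.4)
S=lambda u,v:(170+u/4-.4,140+v/4-.4)
print("tail top",onz(c,*T(483,269),.225), two(c,T(483,269),s,S(257,240)))
print("nut top",onz(c,*T(478,290),.187))
print("filter top",onz(c,*T(552,147),.328), two(c,T(552,147),s,S(140,113)))
for n,p in dict(c1=(350,372),c2=(603,375),c3=(350,147)).items(): print(n,onz(c,*T(*p),.165))
print("worm",onz(c,*T(540,278),.184))
for p in ((612,277),(748,290),(457,248),(463,332)): print(onz(c,*T(*p),.175))
E
```

```text
tail top [ 0.596  -0.1024  0.225 ] (array([ 0.5964, -0.102 ,  0.2187]), np.float64(0.0021))
nut top [ 0.5899 -0.0999  0.187 ]
filter top [ 0.649  -0.1418  0.328 ] (array([ 0.6513, -0.1423,  0.3221]), np.float64(0.0013))
c1 [ 0.5372 -0.0136  0.165 ]
c2 [ 0.5365 -0.1854  0.165 ]
c3 [ 0.6934 -0.0116  0.165 ]
worm [ 0.599  -0.1415  0.184 ]
[ 0.6019 -0.1906  0.175 ]
[ 0.5937 -0.2824  0.175 ]
[ 0.6211 -0.0856  0.175 ]
[ 0.5635 -0.0901  0.175 ]
```

>>> {"fn": "apply_moves", "kwargs": {"targets": [[1,[-0.07,-0.117,-0.12],1],[1,[-0.14,-0.117,-0.24],2],[1,[-0.216,-0.117,-0.368],2],[1,[-0.216,-0.117,-0.368],2],[1,[-0.216,-0.117,-0.368],2],[1,[-0.216,-0.117,-0.368],2],[1,[-0.216,-0.117,-0.368],2],[1,[-0.216,-0.117,-0.368],2],[1,[-0.216,-0.117,-0.368],2],[1,[-0.216,-0.117,-0.368],2],[1,[-0.216,-0.117,-0.368],2],[1,[-0.216,-0.117,-0.368],2],[1,[-0.216,-0.117,-0.368],2]]}}

```text
time_s: 1.23
position: [0.4504, 0.2483, 0.4207]
tool_rot: [0.605, -0.604, -0.367, 0.367]
force: [-0.3, 0.2, -0.3]
opening: 0.0854
```

>>> {"fn": "apply_moves", "kwargs": {"targets": [[1,[-0.035,0,-0.022],-1],[1,[-0.07,0,-0.044],-2],[1,[-0.105,0,-0.066],-3],[1,[-0.14,0,-0.088],-4],[1,[-0.175,0,-0.11],-4.58],[1,[-0.21,0,-0.132],-4.58],[1,[-0.245,0,-0.154],-4.58],[1,[-0.28,0,-0.176],-4.58],[1,[-0.313,0,-0.196],-4.58],[1,[-0.313,0,-0.196],-4.58],[1,[-0.313,0,-0.196],-4.58],[1,[-0.313,0,-0.196],-4.58]]}}

```text
time_s: 2.23
position: [0.4802, -0.1175, 0.4204]
tool_rot: [-0.5, 0.498, 0.501, -0.501]
force: [-0.8, 0.3, 0.3]
opening: 0.0854
```

```bash
cat > snap.py <<'E'
from workcell import env
import cv2,pickle,sys
d={}
for n in sys.argv[2:]:
    c=env.capture(n); d[n]=c
    cv2.imwrite(f"pics/{n}{sys.argv[1]}.png",cv2.cvtColor(c["frame"],cv2.COLOR_RGB2BGR))
pickle.dump(d,open(f"cap{sys.argv[1]}.pkl","wb"))
s=env.get_state()
print({k:(s[k] if k=='time_s' else s[k].round(3) if hasattr(s[k],'round') else s[k]) for k in('time_s','position','tool_rot','joint_pos','force')})
E
python3 snap.py 1 wrist
```

```text
{'time_s': 2.2833, 'position': array([ 0.48 , -0.117,  0.421]), 'tool_rot': array([-0.499,  0.498,  0.501, -0.501]), 'joint_pos': array([-2.630e-01,  1.370e-01,  1.518e+00,  1.000e-03,  1.487e+00,
       -1.839e+00]), 'force': array([ 0.116, -0.295, -0.122])}
```

View pics/wrist1.png

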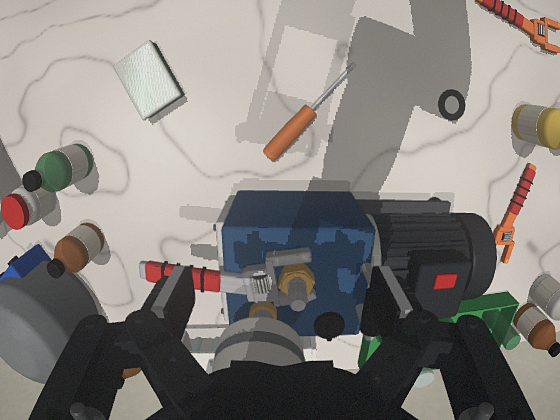

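```bash
python3 - <<'E'
import pickle,cv2
d=pickle.load(open("cap1.pkl","rb"))
t=d["wrist"]["frame"][235:335,130:330,::-1]
cv2.imwrite("pics/w1z.png",cv2.resize(t,None,fx=4,fy=4,interpolation=cv2.INTER_CUBIC))
E
```

```text
(no output)
```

View pics/w1z.png

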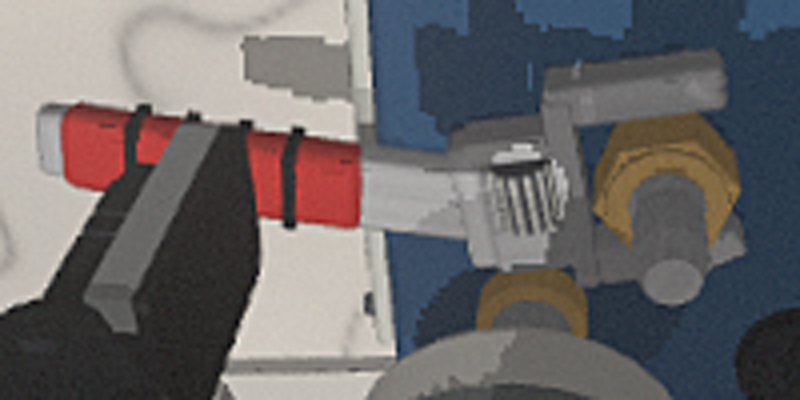

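```bash
python3 - <<'E'
import pickle
from h import *
d=pickle.load(open("cap1.pkl","rb"));c=d["wrist"]
W=lambda u,v:(130+u/4-.4,235+v/4-.4)
P=lambda n,u,v,z: print(n,onz(c,*W(u,v),z,True))
P("tail top",672,281,.225)
P("nut top L",597,182,.187);P("nut top R",740,190,.187)
P("nut topfront",640,125,.187)
P("worm L",490,195,.182);P("worm R",565,190,.182);P("worm near",520,150,.180);P("worm far",525,238,.180)
P("jaw tip near",724,55,.180);P("jaw tip near2",726,105,.180);P("jaw back",545,70,.18);P("jaw back2",548,118,.18)
P("grip a top",360,145,.181);P("grip a bot",360,226,.181)
P("grip b top",75,105,.181);P("grip b bot",68,182,.181)
P("deck corner edge",400,395,.165);P("deck e",370,20,.165)
P("filter lower rim",500,330,.22)
E
```

```text
tail top [ 0.5944 -0.0999  0.225 ]
nut top L [ 0.5886 -0.1189  0.187 ]
nut top R [ 0.5916 -0.0793  0.187 ]
nut topfront [ 0.5704 -0.1074  0.187 ]
worm L [ 0.5965 -0.1491  0.182 ]
worm R [ 0.5945 -0.1279  0.182 ]
worm near [ 0.5827 -0.1403  0.18  ]
worm far [ 0.6127 -0.1397  0.18  ]
jaw tip near [ 0.5528 -0.0849  0.18  ]
jaw tip near2 [ 0.5682 -0.0837  0.18  ]
jaw back [ 0.5573 -0.1329  0.18  ]
jaw back2 [ 0.5723 -0.1324  0.18  ]
grip a top [ 0.5814 -0.1852  0.181 ]
grip a bot [ 0.6091 -0.1876  0.181 ]
grip b top [ 0.5721 -0.2698  0.181 ]
grip b bot [ 0.599  -0.2773  0.181 ]
deck corner edge [ 0.6894 -0.1843  0.165 ]
deck e [ 0.5501 -0.1826  0.165 ]
filter lower rim [ 0.6149 -0.1444  0.22  ]
```

```bash
python3 - <<'E'
import pickle
from h import *
d=pickle.load(open("cap1.pkl","rb"));c=d["wrist"]
t=c["frame"][300:400,190:330,::-1]
cv2.imwrite("pics/w1f.png",cv2.resize(t,None,fx=5,fy=5,interpolation=cv2.INTER_CUBIC))
W=lambda u,v:(130+u/4-.4,235+v/4-.4)
for u,v in ((365,400),(400,365),(440,342),(500,329),(560,333),(620,354),(670,395)):
  p=onz(c,*W(u,v),.22,True);print(p)
for z,u0 in ((.22,0),(.328,0)):
  for x0,y0 in ((.65,-.142),(.66,-.144)):
    pts=[proj(c,[x0+.046*np.cos(a),y0+.046*np.sin(a),z],True) for a in np.arange(0,6.28,.785)]
    print(z,x0,[tuple(p) for p in pts])
print(-c["R"].T@c["t"])
E
```

```text
[ 0.6422 -0.1832  0.22  ]
[ 0.6284 -0.1722  0.22  ]
[ 0.6197 -0.1606  0.22  ]
[ 0.6146 -0.1444  0.22  ]
[ 0.6157 -0.1286  0.22  ]
[ 0.623  -0.1127  0.22  ]
[ 0.6381 -0.0989  0.22  ]
0.22 0.65 [(np.float64(259.5), np.float64(367.8)), (np.float64(286.9), np.float64(360.6)), (np.float64(299.4), np.float64(341.0)), (np.float64(287.7), np.float64(319.2)), (np.float64(256.5), np.float64(309.1)), (np.float64(226.6), np.float64(318.0)), (np.float64(217.3), np.float64(339.3)), (np.float64(231.5), np.float64(359.4))]
0.22 0.66 [(np.float64(258.2), np.float64(373.0)), (np.float64(285.1), np.float64(366.2)), (np.float64(297.3), np.float64(347.3)), (np.float64(285.7), np.float64(326.3)), (np.float64(255.0), np.float64(316.4)), (np.float64(225.6), np.float64(325.0)), (np.float64(216.6), np.float64(345.5)), (np.float64(230.6), np.float64(364.8))]
0.328 0.65 [(np.float64(254.5), np.float64(444.5)), (np.float64(288.6), np.float64(438.7)), (np.float64(304.9), np.float64(421.2)), (np.float64(290.2), np.float64(400.9)), (np.float64(248.5), np.float64(390.6)), (np.float64(209.7), np.float64(397.9)), (np.float64(199.9), np.float64(417.3)), (np.float64(219.3), np.float64(436.1))]
0.328 0.66 [(np.float64(253.0), np.float64(448.9)), (np.float64(286.3), np.float64(443.4)), (np.float64(302.1), np.float64(426.8)), (np.float64(287.5), np.float64(407.6)), (np.float64(246.8), np.float64(397.8)), (np.float64(209.0), np.float64(404.5)), (np.float64(199.5), np.float64(422.8)), (np.float64(218.6), np.float64(440.7))]
[ 0.39450544 -0.11778332  0.49089268]
```

View pics/w1f.png

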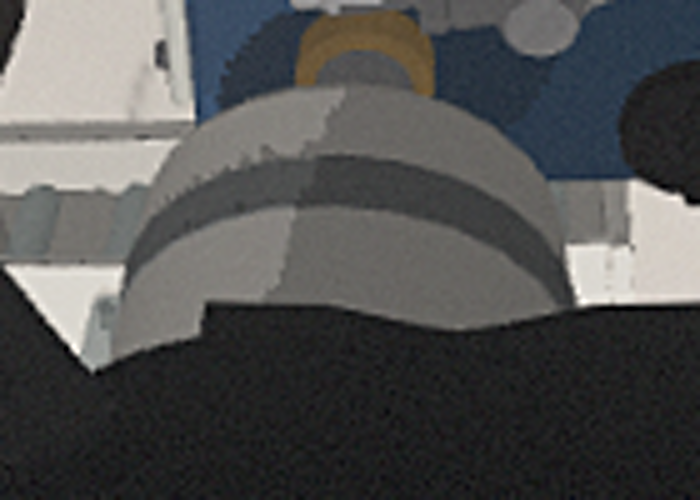

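```bash
python3 - <<'E'
import pickle
from h import *
c=pickle.load(open("cap0.pkl","rb"))["top"]; w=pickle.load(open("cap1.pkl","rb"))["wrist"]
T=lambda u,v:(190+u/5-.4,110+v/5-.4)
print(onz(c,*T(550,245),.22),onz(c,*T(475,175),.28),onz(c,*T(618,175),.28))
print(onz(c,*T(550,88),.328),onz(c,*T(550,205),.328),onz(c,*T(480,150),.328),onz(c,*T(620,150),.328))
for z in(.22,.26,.3,.32): 
  print(z,[proj(c,[x,-.142,z]) for x in (.604,.614)], [proj(w,[x,-.142,z],True) for x in (.604,.614)])
E
```

```text
[ 0.6134 -0.1463  0.22  ] [ 0.6441 -0.096   0.28  ] [ 0.6447 -0.1857  0.28  ]
[ 0.6855 -0.1404  0.328 ] [ 0.6133 -0.1407  0.328 ] [ 0.6469 -0.0983  0.328 ] [ 0.6474 -0.1828  0.328 ]
0.22 [array([298.3, 161.4]), array([298.3, 158.4])] [array([256.5, 309.1]), array([256.8, 316.5])]
0.26 [array([298.9, 158.7]), array([298.9, 155.6])] [array([253.9, 334.6]), array([254.4, 342.1])]
0.3 [array([299.5, 155.8]), array([299.6, 152.6])] [array([250.9, 365.3]), array([251.5, 372.8])]
0.32 [array([299.9, 154.3]), array([299.9, 151. ])] [array([249.2, 383. ]), array([249.9, 390.4])]
```

```bash
python3 - <<'E'
import pickle
from h import *
w=pickle.load(open("cap1.pkl","rb"))["wrist"]
t=w["frame"][250:420,0:280,::-1]
cv2.imwrite("pics/w1g.png",cv2.resize(t,None,fx=2.8,fy=2.8,interpolation=cv2.INTER_CUBIC))
for u,v in ((85,318),(75,325),(62,360),(35,400),(190,268),(152,318),(105,320)):
  for h in (-.02,0,.02,.04,.06):
    p=onz(w,u,v,.4204-h,True); print((u,v),h,(p[:2]-[.4802,-.1175]).round(3),end=' ')
  print()
E
```

```text
(85, 318) -0.02 [-0.04  -0.045] (85, 318) 0 [-0.022 -0.063] (85, 318) 0.02 [-0.004 -0.081] (85, 318) 0.04 [ 0.014 -0.099] (85, 318) 0.06 [ 0.032 -0.117] 
(75, 325) -0.02 [-0.037 -0.049] (75, 325) 0 [-0.018 -0.069] (75, 325) 0.02 [ 0.001 -0.088] (75, 325) 0.04 [ 0.02  -0.108] (75, 325) 0.06 [ 0.039 -0.127] 
(62, 360) -0.02 [-0.022 -0.06 ] (62, 360) 0 [ 0.003 -0.084] (62, 360) 0.02 [ 0.028 -0.108] (62, 360) 0.04 [ 0.053 -0.132] (62, 360) 0.06 [ 0.078 -0.156] 
(35, 400) -0.02 [ 0.006 -0.088] (35, 400) 0 [ 0.043 -0.123] (35, 400) 0.02 [ 0.079 -0.158] (35, 400) 0.04 [ 0.116 -0.192] (35, 400) 0.06 [ 0.152 -0.227] 
(190, 268) -0.02 [-0.056 -0.017] (190, 268) 0 [-0.044 -0.023] (190, 268) 0.02 [-0.032 -0.03 ] (190, 268) 0.04 [-0.02  -0.037] (190, 268) 0.06 [-0.008 -0.043] 
(152, 318) -0.02 [-0.043 -0.027] (152, 318) 0 [-0.026 -0.038] (152, 318) 0.02 [-0.009 -0.048] (152, 318) 0.04 [ 0.008 -0.059] (152, 318) 0.06 [ 0.025 -0.07 ] 
(105, 320) -0.02 [-0.041 -0.04 ] (105, 320) 0 [-0.023 -0.055] (105, 320) 0.02 [-0.005 -0.071] (105, 320) 0.04 [ 0.013 -0.086] (105, 320) 0.06 [ 0.031 -0.102]
```

View pics/w1g.png

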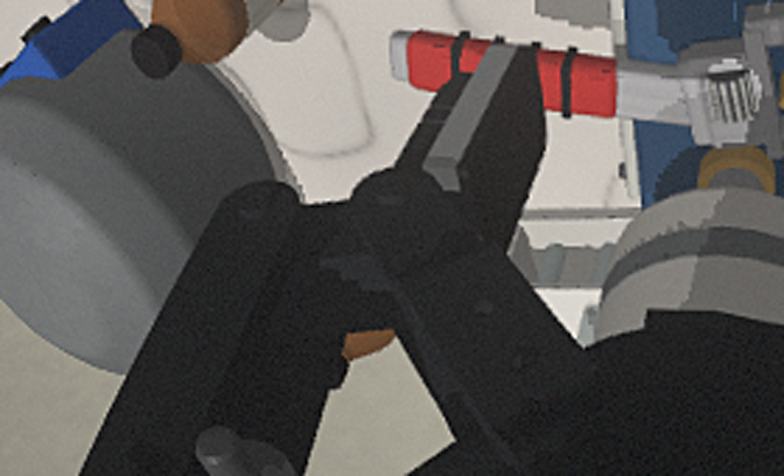

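```bash
python3 - <<'E'
import numpy as np
F=np.array([.6590,-.142]);r=.047
def d(c,phi,rect):
    e=np.array([np.cos(phi),np.sin(phi)]);n=np.array([-e[1],e[0]])
    p=F-c;a,b=p@e,p@n
    dx=max(rect[0]-a,0,a-rect[1]);dy=max(abs(b)-rect[2],0)
    return np.hypot(dx,dy)-r
for Wx in (.590,.594):
 for Wy in (-.150,-.141,-.133):
  for deg in range(0,91,10):
   ph=np.radians(deg);c=np.array([Wx,Wy])-.050*np.array([np.cos(ph),np.sin(ph)])
   print(Wx,Wy,deg,[round(1000*d(c,ph,R),1) for R in ((.0,.057,.011),(0,.077,.014),(-.0425,.0425,.038),(-.038,.038,.0425))])
E
```

```text
0.59 -0.15 0 [np.float64(15.0), np.float64(-5.0), np.float64(29.5), np.float64(34.0)]
0.59 -0.15 10 [np.float64(15.3), np.float64(-4.7), np.float64(29.8), np.float64(34.3)]
0.59 -0.15 20 [np.float64(13.8), np.float64(-6.4), np.float64(28.1), np.float64(32.6)]
0.59 -0.15 30 [np.float64(12.1), np.float64(-7.8), np.float64(24.3), np.float64(28.8)]
0.59 -0.15 40 [np.float64(10.8), np.float64(-7.7), np.float64(18.5), np.float64(23.0)]
0.59 -0.15 50 [np.float64(9.9), np.float64(-5.9), np.float64(11.8), np.float64(15.7)]
0.59 -0.15 60 [np.float64(9.5), np.float64(-2.8), np.float64(5.1), np.float64(8.0)]
0.59 -0.15 70 [np.float64(9.5), np.float64(1.3), np.float64(-1.5), np.float64(0.4)]
0.59 -0.15 80 [np.float64(10.0), np.float64(5.6), np.float64(-7.4), np.float64(-7.1)]
0.59 -0.15 90 [np.float64(11.0), np.float64(8.0), np.float64(-12.3), np.float64(-13.8)]
0.59 -0.141 0 [np.float64(15.0), np.float64(-5.0), np.float64(29.5), np.float64(34.0)]
0.59 -0.141 10 [np.float64(13.8), np.float64(-6.2), np.float64(28.3), np.float64(32.8)]
0.59 -0.141 20 [np.float64(12.1), np.float64(-8.1), np.float64(
[... 3444 characters left out ...]
 -0.133 20 [np.float64(7.7), np.float64(-11.8), np.float64(18.5), np.float64(23.0)]
0.594 -0.133 30 [np.float64(6.5), np.float64(-10.9), np.float64(12.3), np.float64(16.8)]
0.594 -0.133 40 [np.float64(5.8), np.float64(-8.4), np.float64(5.6), np.float64(9.3)]
0.594 -0.133 50 [np.float64(5.6), np.float64(-4.7), np.float64(-1.1), np.float64(1.7)]
0.594 -0.133 60 [np.float64(5.8), np.float64(-0.2), np.float64(-7.5), np.float64(-6.0)]
0.594 -0.133 70 [np.float64(6.6), np.float64(3.2), np.float64(-13.3), np.float64(-13.3)]
0.594 -0.133 80 [np.float64(7.6), np.float64(4.6), np.float64(-17.7), np.float64(-19.8)]
0.594 -0.133 90 [np.float64(7.0), np.float64(4.0), np.float64(-20.0), np.float64(-24.3)]
```

>>> {"fn": "apply_moves", "kwargs": {"targets": [[1,[0,-0.04,-0.04],0],[1,[0,-0.08,-0.08],0],[1,[0,-0.1,-0.6],0],[1,[0,-0.1,-0.6],0],[1,[0,-0.1,-0.6],0],[1,[0,-0.1,-0.6],0],[1,[0,-0.1,-0.6],0],[1,[0,-0.1,-0.6],0],[1,[0,-0.1,-0.6],0],[1,[0,-0.1,-0.6],0],[1,[0,-0.1,-0.6],0],[1,[0,-0.1,-0.6],0],[1,[0,-0.1,-0.6],0],[1,[0,-0.1,-0.6],0],[1,[0,-0.1,-0.6],0],[1,[0,-0.1,-0.6],0]]}}

```text
time_s: 3.62
position: [0.8514, -0.0985, 0.4232]
tool_rot: [-0.49, 0.508, 0.508, -0.494]
force: [0.1, -1.0, 0.6]
opening: 0.0854
```

```bash
python3 - <<'E'
from workcell import env
from h import *
s=env.get_state();print(s["position"],Rt(s["tool_rot"]).round(3),s["joint_pos"])
E
```

```text
[ 0.85140657 -0.09853943  0.42321758] [[-0.003  0.031 -1.   ]
 [ 1.    -0.004 -0.003]
 [-0.004 -1.    -0.031]] [-1.28774640e-01  9.00761907e-01  2.14092886e-01  5.06025351e-04
  1.99555512e+00 -1.70275268e+00]
```

>>> {"fn": "apply_moves", "kwargs": {"targets": [[1,[0,-0.8,0.2],0],[1,[0,-0.8,0.2],0],[1,[0,-0.8,0.2],0],[1,[0,-0.8,0.2],0],[1,[0,-0.8,0.2],0],[1,[0,-0.8,0.2],0],[1,[0,-0.8,0.2],0],[1,[0,-0.8,0.2],0],[1,[0,-0.8,0.2],0],[1,[0,-0.8,0.2],0],[1,[0,-0.8,0.2],0],[1,[0,-0.8,0.2],0],[1,[0,-0.8,0.2],0],[1,[0,-0.8,0.2],0],[1,[0,-0.8,0.2],0],[1,[0,-0.8,0.2],0],[1,[0,-0.8,0.2],0],[1,[0,-0.8,0.2],0],[1,[0,-0.8,0.2],0],[1,[0,-0.8,0.2],0]]}}

```text
time_s: 5.28
position: [0.486, -0.071, 0.7727]
tool_rot: [-0.486, 0.512, 0.511, -0.491]
force: [0.2, -0.2, -0.4]
opening: 0.0853
```

```bash
cat > st.py <<'E'
from workcell import env
from h import *
s=env.get_state();print(s["time_s"],s["position"].round(4),s["joint_pos"].round(3),s["force"].round(1),s["torque"].round(2),s["opening"]);print(Rt(s["tool_rot"]).round(3))
E
python3 st.py
```

```text
5.2833 [ 0.486  -0.071   0.7727] [-0.17   0.386  0.215  0.003  2.494 -1.741] [ 0.2 -0.2 -0.4] [0.01 0.04 0.  ] 0.08529650899464797
[[-0.003  0.046 -0.999]
 [ 1.    -0.006 -0.004]
 [-0.006 -0.999 -0.046]]
```

>>> {"fn": "apply_moves", "kwargs": {"targets": [[1,[0,-0.6,0.0],0],[1,[0,-0.6,0.0],0],[1,[0,-0.6,0.0],0],[1,[0,-0.6,0.0],0],[1,[0,-0.6,0.0],0],[1,[0,-0.6,0.0],0],[1,[0,-0.6,0.0],0],[1,[0,-0.6,0.0],0]]}}

```text
time_s: 5.95
position: [0.3741, -0.0548, 0.8271]
tool_rot: [-0.482, 0.516, 0.514, -0.488]
force: [-0.1, 0.2, 0.1]
opening: 0.0852
```

```bash
python3 st.py
```

```text
5.95 [ 0.3741 -0.0548  0.8271] [-0.178  0.258  0.215  0.006  2.609 -1.747] [-0.1  0.2  0.1] [-0.   -0.   -0.04] 0.08517616884463451
[[-0.003  0.06  -0.998]
 [ 1.    -0.008 -0.004]
 [-0.008 -0.998 -0.06 ]]
```

>>> {"fn": "apply_moves", "kwargs": {"targets": [[1,[0,-0.5,0.5],0],[1,[0,-0.5,0.5],0],[1,[0,-0.5,0.5],0],[1,[0,-0.5,0.5],0],[1,[0,-0.5,0.5],0],[1,[0,-0.5,0.5],0],[1,[0,-0.5,0.5],0],[1,[0,-0.5,0.5],0]]}}

```text
time_s: 6.62
position: [0.2937, -0.0811, 0.8603]
tool_rot: [-0.455, 0.541, 0.526, -0.473]
force: [-0.3, -0.7, -0.1]
opening: 0.0854
```

```bash
python3 st.py
```

```text
6.6167 [ 0.2937 -0.0811  0.8603] [-0.317  0.159  0.216  0.023  2.625 -1.869] [-0.3 -0.7 -0.1] [ 0.02  0.1  -0.01] 0.08537160020242753
[[-0.     0.138 -0.99 ]
 [ 0.999 -0.033 -0.005]
 [-0.034 -0.99  -0.138]]
```

>>> {"fn": "apply_moves", "kwargs": {"targets": [[1,[0,-0.6,0.4],0],[1,[0,-0.6,0.4],0],[1,[0,-0.6,0.4],0],[1,[0,-0.6,0.4],0],[1,[0,-0.6,0.4],0],[1,[0,-0.6,0.4],0],[1,[0,-0.6,0.4],0],[1,[0,-0.6,0.4],0],[1,[0,-0.6,0.4],0],[1,[0,-0.6,0.4],0],[1,[0,-0.6,0.4],0],[1,[0,-0.6,0.4],0]]}}

```text
time_s: 7.62
position: [0.2201, -0.1233, 0.8807]
tool_rot: [-0.427, 0.567, 0.531, -0.464]
force: [-1.1, 0.2, -0.4]
opening: 0.0856
```

```bash
python3 st.py
```

```text
7.6167 [ 0.2201 -0.1233  0.8807] [-0.614  0.087  0.215  0.119  2.625 -2.076] [-1.1  0.2 -0.4] [0.03 0.07 0.01] 0.08555571645703001
[[ 0.006  0.205 -0.979]
 [ 0.997 -0.073 -0.009]
 [-0.073 -0.976 -0.205]]
```

>>> {"fn": "apply_moves", "kwargs": {"targets": [[1,[0.3,-0.6,0.4],0],[1,[0.3,-0.6,0.4],0],[1,[0.3,-0.6,0.4],0],[1,[0.3,-0.6,0.4],0],[1,[0.3,-0.6,0.4],0],[1,[0.3,-0.6,0.4],0],[1,[0.3,-0.6,0.4],0],[1,[0.3,-0.6,0.4],0]]}}

```text
time_s: 8.28
position: [0.1837, -0.0346, 0.8994]
tool_rot: [-0.399, 0.589, 0.542, -0.448]
force: [0.2, -0.4, -0.2]
opening: 0.0854
```

```bash
python3 st.py
```

```text
8.2833 [ 0.1837 -0.0346  0.8994] [-1.980e-01  1.000e-03  2.150e-01 -7.600e-02  2.625e+00 -1.843e+00] [ 0.2 -0.4 -0.2] [ 0.12  0.14 -0.05] 0.08540395150610373
[[ 0.012  0.282 -0.959]
 [ 0.995 -0.095 -0.016]
 [-0.095 -0.955 -0.281]]
```

>>> {"fn": "apply_moves", "kwargs": {"targets": [[1,[0.1,-0.6,0.4],0],[1,[0.1,-0.6,0.4],0],[1,[0.1,-0.6,0.4],0],[1,[0.1,-0.6,0.4],0],[1,[0.1,-0.6,0.4],0],[1,[0.1,-0.6,0.4],0],[1,[0.1,-0.6,0.4],0],[1,[0.1,-0.6,0.4],0],[1,[0.1,-0.6,0.4],0],[1,[0.1,-0.6,0.4],0],[1,[0.1,-0.6,0.4],0],[1,[0.1,-0.6,0.4],0]]}}

```text
time_s: 9.28
position: [0.1151, 0.0001, 0.9169]
tool_rot: [-0.356, 0.621, 0.562, -0.415]
force: [0.4, 0.4, -0.4]
opening: 0.0855
```

```bash
python3 st.py
```

```text
9.2833 [1.151e-01 1.000e-04 9.169e-01] [ 0.691 -0.083  0.216 -0.773  2.625 -1.629] [ 0.4  0.4 -0.4] [0.08 0.2  0.01] 0.08550344984401698
[[ 0.024  0.402 -0.915]
 [ 0.993 -0.116 -0.025]
 [-0.116 -0.908 -0.402]]
```

>>> {"fn": "apply_moves", "kwargs": {"targets": [[1,[-0.006,0.039,-0.011],0],[1,[-0.012,0.078,-0.021],0],[1,[-0.017,0.117,-0.032],0],[1,[-0.023,0.157,-0.043],0],[1,[-0.029,0.196,-0.054],0],[1,[-0.035,0.235,-0.064],0],[1,[-0.041,0.274,-0.075],0],[1,[-0.046,0.313,-0.086],0],[1,[-0.052,0.352,-0.096],0],[1,[-0.058,0.391,-0.107],0],[1,[-0.064,0.43,-0.118],0],[1,[-0.069,0.47,-0.1285],0],[1,[-0.069,0.47,-0.1285],0],[1,[-0.069,0.47,-0.1285],0]]}}

```text
time_s: 10.45
position: [0.3999, -0.113, 0.5719]
tool_rot: [-0.357, 0.62, 0.562, -0.415]
force: [0.9, 0.9, 0.8]
opening: 0.0854
```

```bash
python3 st.py
```

```text
10.45 [ 0.3999 -0.113   0.5719] [-0.311 -0.167  1.506  0.014  1.373 -1.882] [0.9 0.9 0.8] [ 0.07  0.2  -0.02] 0.08539311620365424
[[ 0.024  0.401 -0.916]
 [ 0.993 -0.114 -0.024]
 [-0.114 -0.909 -0.401]]
```

>>> {"fn": "apply_moves", "kwargs": {"targets": [[1,[-0.005,0.04,-0.005],0],[1,[-0.01,0.08,-0.01],0],[1,[-0.015,0.12,-0.015],0],[1,[-0.02,0.16,-0.02],0],[1,[-0.025,0.2,-0.025],0],[1,[-0.03,0.24,-0.03],0],[1,[-0.03,0.24,-0.03],0],[1,[-0.03,0.24,-0.03],0]]}}

```text
time_s: 11.12
position: [0.5221, -0.169, 0.3683]
tool_rot: [-0.359, 0.619, 0.561, -0.416]
force: [0.2, 0.1, 0.9]
opening: 0.0856
```

```bash
python3 st.py; python3 snap.py 2 wrist
```

```text
11.1167 [ 0.5221 -0.169   0.3683] [-0.347  0.09   1.756  0.038  0.873 -1.936] [0.2 0.1 0.9] [ 0.04  0.14 -0.01] 0.08562579108540695
[[ 0.023  0.396 -0.918]
 [ 0.993 -0.112 -0.023]
 [-0.112 -0.911 -0.396]]
{'time_s': 11.1667, 'position': array([ 0.522, -0.169,  0.371]), 'tool_rot': array([-0.357,  0.62 ,  0.562, -0.415]), 'joint_pos': array([-0.347,  0.087,  1.753,  0.038,  0.873, -1.936]), 'force': array([ 0.051, -0.838,  0.26 ])}
```

View pics/wrist2.png

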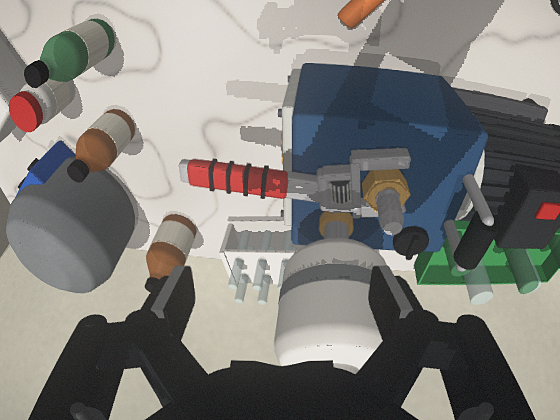

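```bash
cat > zm.py <<'E'
import pickle,cv2,sys
i,n,u0,v0,u1,v1,k=sys.argv[1],sys.argv[2],*map(int,sys.argv[3:8])
t=pickle.load(open(f"cap{i}.pkl","rb"))[n]["frame"][v0:v1,u0:u1,::-1]
cv2.imwrite(f"pics/z{i}.png",cv2.resize(t,None,fx=k,fy=k,interpolation=cv2.INTER_CUBIC))
E
python3 zm.py 2 wrist 280 140 430 260 5
```

```text
(no output)
```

View pics/z2.png

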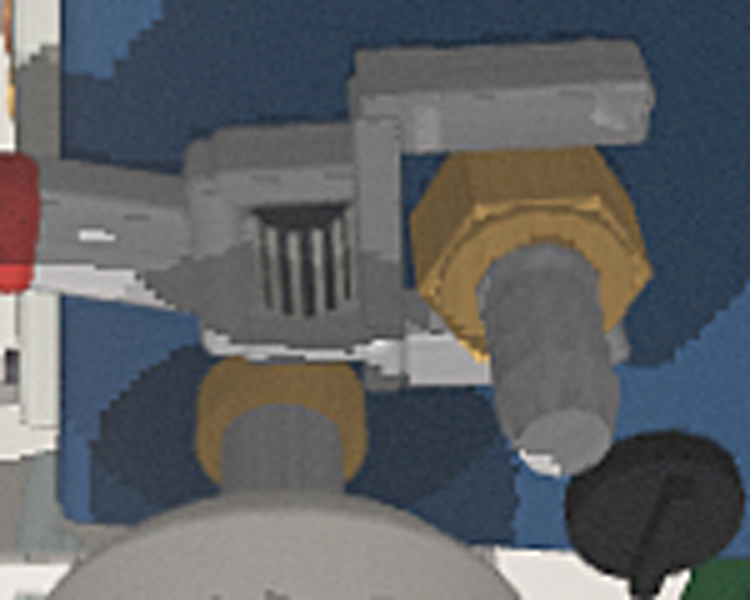

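```bash
python3 - <<'E'
import pickle
from h import *
c=pickle.load(open("cap2.pkl","rb"))["wrist"]
W=lambda u,v:(280+u/5-.4,140+v/5-.4)
P=lambda n,u,v,z: print(n,onz(c,*W(u,v),z,True))
P("tail top",572,440,.225)
P("nutL",413,245+30,.187);P("nutR",652,270,.187);P("nut front l",475,212,.187);P("nut front r",600,200,.187)
P("wormL",262,260,.181);P("wormR",355,258,.181);P("wormmid near",305,225,.1845);P("far",310,318,.1845)
P("jaw tip",650,88,.18);P("jaw tip2",648,142,.165+.005);P("jaw back",362,90,.18)
P("jaw inner top L",430,105,.18)
P("filter near",290,490,.22);P("fork near",355,170,.18);P("head far edge",300,345,.18);P("head near edge",275,172,.18);P("neck",35,160,.18)
E
```

```text
tail top [ 0.5944 -0.0987  0.225 ]
nutL [ 0.5952 -0.1213  0.187 ]
nutR [ 0.5907 -0.0793  0.187 ]
nut front l [ 0.5807 -0.1128  0.187 ]
nut front r [ 0.5764 -0.092   0.187 ]
wormL [ 0.5989 -0.1471  0.181 ]
wormR [ 0.5972 -0.1309  0.181 ]
wormmid near [ 0.5877 -0.1407  0.1845]
far [ 0.6087 -0.1378  0.1845]
jaw tip [ 0.5581 -0.0858  0.18  ]
jaw tip2 [ 0.5759 -0.0802  0.17  ]
jaw back [ 0.5626 -0.1335  0.18  ]
jaw inner top L [ 0.5647 -0.122   0.18  ]
filter near [ 0.6149 -0.1412  0.22  ]
fork near [ 0.5788 -0.1329  0.18  ]
head far edge [ 0.6196 -0.1384  0.18  ]
head near edge [ 0.5803 -0.1463  0.18  ]
neck [ 0.5804 -0.1868  0.18  ]
```

>>> {"fn": "apply_moves", "kwargs": {"targets": [[1,[0,0,0],1],[1,[0,0,0],2],[1,[0,0,0],3.5],[1,[0,0,0],3.5],[1,[0,0,0],3.5]]}}

```text
time_s: 11.58
position: [0.522, -0.1684, 0.375]
tool_rot: [-0.451, 0.687, 0.489, -0.294]
force: [0.3, 0.5, 0.3]
opening: 0.0853
```

```bash
cat > plan.py <<'E'
from workcell import env
from h import *
import sys
s=env.get_state();R=Rt(s["tool_rot"]);p=s["position"]
def pt(x,y,z): return p+R@np.array([x,y,z])
E
python3 st.py; python3 - <<'E'
from plan import *
# lowest corners of +x finger tip, in tool: x 42.5..57, z +-11, y 60
for x in(.0425,.057):
  for z in(-.011,.011): print(x,z,(R@np.array([x,.06,z])).round(4))
for n,o in dict(bodyc=(.0425,0,-.038),bodyc2=(.038,0,-.0425),knfar=(.075,.012,-.013),knnear=(.075,.012,.013),kntop=(.063,.024,.013),other=(-.05,.06,.011)).items(): print(n,(R@np.array(o)).round(4))
E
```

```text
11.5833 [ 0.522  -0.1684  0.375 ] [-0.346  0.082  1.751  0.038  0.873 -1.569] [0.3 0.5 0.3] [0.01 0.15 0.08] 0.08530439485227435
[[ 0.35   0.407 -0.844]
 [ 0.936 -0.116  0.332]
 [ 0.037 -0.906 -0.421]]
0.0425 -0.011 [ 0.0485  0.0292 -0.0482]
0.0425 0.011 [ 0.03    0.0365 -0.0574]
0.057 -0.011 [ 0.0536  0.0428 -0.0476]
0.057 0.011 [ 0.035   0.0501 -0.0569]
bodyc [0.0469 0.0272 0.0176]
bodyc2 [0.0492 0.0215 0.0193]
knfar [ 0.0421  0.0645 -0.0026]
knnear [ 0.0201  0.0731 -0.0135]
kntop [ 0.0208  0.0605 -0.0249]
other [-0.0024 -0.0501 -0.0609]
```

>>> {"fn": "apply_moves", "kwargs": {"targets": [[1,[-0.003,0.035,0.003],0],[1,[-0.006,0.07,0.006],0],[1,[-0.009,0.105,0.009],0],[1,[-0.0107,0.1247,0.0106],0],[1,[-0.0107,0.1247,0.0106],0],[1,[-0.0107,0.1247,0.0106],0]]}}

```text
time_s: 12.08
position: [0.5598, -0.1892, 0.2549]
tool_rot: [-0.452, 0.686, 0.488, -0.295]
force: [-0.3, -0.2, 0.9]
opening: 0.0858
```

```bash
python3 st.py; python3 snap.py 3 wrist scene; python3 - <<'E'
from plan import *
print(pt(.05,.06,.011))
E
python3 zm.py 3 scene 180 160 300 250 6; python3 - <<'E'
E
```

```text
12.0833 [ 0.5598 -0.1892  0.2549] [-0.36   0.245  1.867  0.062  0.6   -1.609] [-0.3 -0.2  0.9] [0.03 0.19 0.05] 0.08575612570496813
[[ 0.349  0.403 -0.846]
 [ 0.936 -0.114  0.332]
 [ 0.037 -0.908 -0.417]]
{'time_s': 12.1833, 'position': array([ 0.56 , -0.189,  0.257]), 'tool_rot': array([-0.451,  0.687,  0.489, -0.294]), 'joint_pos': array([-0.36 ,  0.243,  1.865,  0.062,  0.599, -1.609]), 'force': array([-0.251, -0.421,  0.473])}
[ 0.59288631 -0.14575172  0.19977254]
```

View pics/wrist3.png

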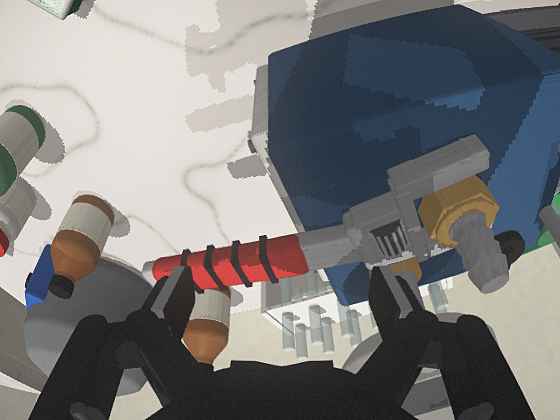

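View pics/z3.png

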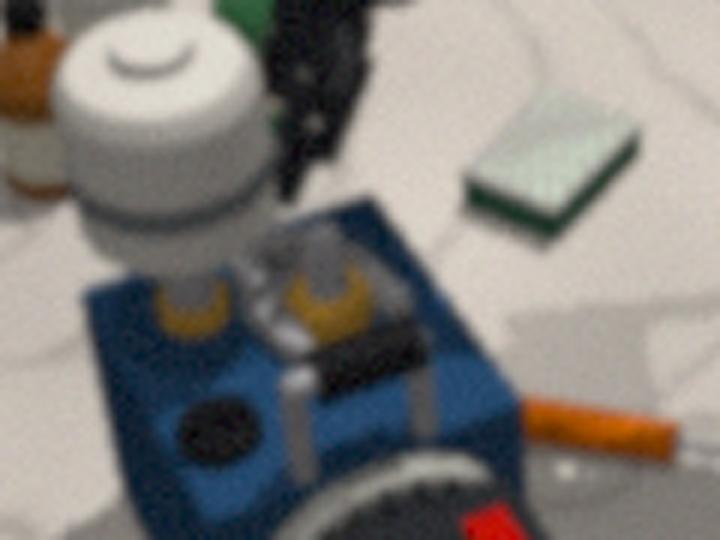

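```bash
python3 zm.py 3 wrist 330 180 490 300 5; python3 - <<'E'
from plan import *
import pickle
c=pickle.load(open("cap3.pkl","rb"))["wrist"]
print("P proj",proj(c,pt(.05,.06,.011),True),[proj(c,pt(x,.06,z),True) for x in(.0425,.057) for z in(-.011,.011)])
print("worm proj",proj(c,[.598,-.1393,.1845],True),proj(c,[.588,-.1403,.1845],True))
for u,v in((372,266),(385,267),(393,270)):
  o,d=ray(c,u,v,True);o=R.T@(o-p);d=R.T@d;q=o+d*(.06-o[1])/d[1];print(u,v,q.round(4))
E
```

```text
P proj [387.5 265.8] [array([366.9, 304. ]), array([372.5, 266.4]), array([393.8, 302.2]), array([401. , 265.2])]
worm proj [393.2 243.6] [389.5 232.5]
372 266 [0.0422 0.06   0.0112]
385 267 [0.0488 0.06   0.0104]
393 270 [0.0532 0.06   0.0085]
```

View pics/z3.png

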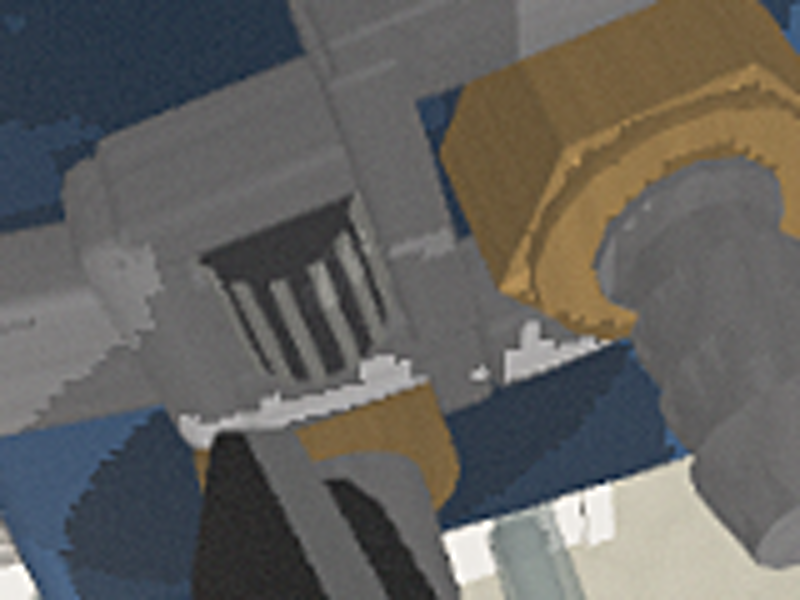

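>>> {"fn": "apply_moves", "kwargs": {"targets": [[1,[0.0042,0.0117,0.0073],0],[1,[0.0042,0.0117,0.0073],0],[1,[0.0042,0.0117,0.0073],0]]}}

```text
time_s: 12.43
position: [0.5596, -0.1838, 0.2422]
tool_rot: [-0.451, 0.686, 0.489, -0.295]
force: [-0.9, -0.1, 0.1]
opening: 0.0855
```

```bash
python3 st.py; python3 - <<'E'
from plan import *
print(pt(.0465,.06,.011))
w=np.array([-.1,.995,0]);
print("stroke 10mm",(R.T@w*.01).round(5),"down 1mm",(R.T@np.array([0,0,-.001])).round(5))
E
```

```text
12.4333 [ 0.5596 -0.1838  0.2422] [-0.35   0.255  1.89   0.058  0.564 -1.598] [-0.9 -0.1  0.1] [0.05 0.19 0.02] 0.08554607829685455
[[ 0.349  0.404 -0.846]
 [ 0.937 -0.115  0.331]
 [ 0.037 -0.907 -0.419]]
[ 0.59081101 -0.14352288  0.18489858]
stroke 10mm [ 0.00897 -0.00154  0.00414] down 1mm [-4.0e-05  9.1e-04  4.2e-04]
```

Now descend in millimetre steps watching force.

>>> {"fn": "apply_moves", "kwargs": {"targets": [[1,[0,0.0009,0.0004],0],[1,[0,0.0018,0.0008],0],[1,[0,0.0018,0.0008],0]]}}

```text
time_s: 12.68
position: [0.5599, -0.1842, 0.2395]
tool_rot: [-0.452, 0.686, 0.488, -0.295]
force: [1.0, 0.1, 1.2]
opening: 0.0854
```

>>> {"fn": "apply_moves", "kwargs": {"targets": [[1,[0,0.0009,0.0004],0],[1,[0,0.0018,0.0008],0],[1,[0,0.0018,0.0008],0]]}}

```text
time_s: 12.93
position: [0.5604, -0.1843, 0.2385]
tool_rot: [-0.451, 0.686, 0.489, -0.294]
force: [-3.1, -0.5, 7.7]
opening: 0.0855
```

>>> {"fn": "apply_moves", "kwargs": {"targets": [[1,[0,0.0007,0.0003],0],[1,[0.0022,0.0003,0.0013],0],[1,[0.0045,0,0.0024],0],[1,[0.0067,-0.0004,0.0034],0],[1,[0.009,-0.0008,0.0044],0]]}}

```text
time_s: 13.35
position: [0.5595, -0.1753, 0.2386]
tool_rot: [-0.45, 0.687, 0.489, -0.294]
force: [-3.0, -2.7, 8.0]
opening: 0.0855
```

```bash
python3 st.py
```

```text
13.35 [ 0.5595 -0.1753  0.2386] [-0.332  0.254  1.903  0.042  0.548 -1.569] [-3.  -2.7  8. ] [-0.3   0.07 -0.25] 0.08545490695857527
[[ 0.35   0.407 -0.844]
 [ 0.936 -0.117  0.331]
 [ 0.036 -0.906 -0.422]]
```

```bash
python3 snap.py 4 wrist; python3 zm.py 4 wrist 330 180 490 300 5
```

```text
{'time_s': 13.4, 'position': array([ 0.56 , -0.175,  0.238]), 'tool_rot': array([-0.45 ,  0.687,  0.489, -0.294]), 'joint_pos': array([-0.332,  0.254,  1.904,  0.042,  0.547, -1.568]), 'force': array([-3.299, -2.909,  8.826])}
```

View pics/z4.png

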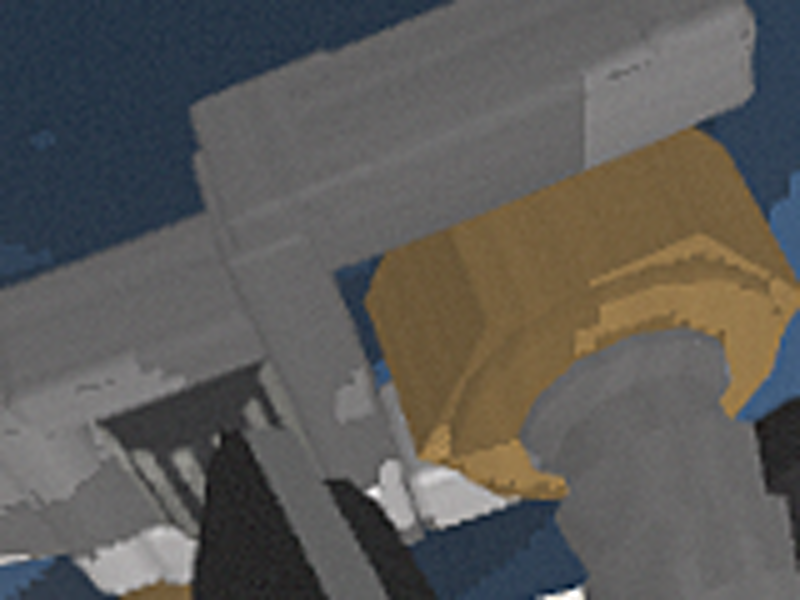

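>>> {"fn": "apply_moves", "kwargs": {"targets": [[1,[0,-0.0036,-0.0017],0],[1,[-0.0108,-0.0018,-0.0067],0],[1,[-0.0108,-0.0018,-0.0067],0],[1,[-0.0108,0.0023,-0.0048],0],[1,[-0.0108,0.0023,-0.0048],0],[1,[-0.008,0.0018,-0.0036],0],[1,[-0.0054,0.0014,-0.0024],0],[1,[-0.0026,0.0009,-0.001],0],[1,[0,0.0005,0.0002],0],[1,[0,0.0005,0.0002],0],[1,[0,-0.0036,-0.0017],0],[1,[-0.0108,-0.0018,-0.0067],0],[1,[-0.0108,-0.0018,-0.0067],0],[1,[-0.0108,0.0023,-0.0048],0],[1,[-0.0108,0.0023,-0.0048],0],[1,[-0.008,0.0018,-0.0036],0],[1,[-0.0054,0.0014,-0.0024],0]]}}

```text
time_s: 14.82
position: [0.5605, -0.1823, 0.2372]
tool_rot: [-0.449, 0.688, 0.488, -0.295]
force: [-7.5, -16.5, 13.3]
opening: 0.086
```

```bash
python3 st.py
```

```text
14.8167 [ 0.5605 -0.1823  0.2372] [-0.344  0.26   1.899  0.047  0.545 -1.585] [ -7.5 -16.5  13.3] [-1.81  0.32 -0.96] 0.08596976882994307
[[ 0.349  0.407 -0.844]
 [ 0.936 -0.12   0.33 ]
 [ 0.033 -0.906 -0.423]]
```

>>> {"fn": "apply_moves", "kwargs": {"targets": [[1,[0,-0.0045,-0.002],0],[1,[0,-0.0045,-0.002],0],[1,[0,-0.009,-0.004],0],[1,[0,-0.009,-0.004],0]]}}

```text
time_s: 15.15
position: [0.5592, -0.1797, 0.2451]
tool_rot: [-0.453, 0.685, 0.488, -0.295]
force: [0.0, 0.3, 0.4]
opening: 0.0853
```

```bash
python3 snap.py 5 wrist; python3 zm.py 5 wrist 330 170 490 290 5
```

```text
{'time_s': 15.2, 'position': array([ 0.559, -0.18 ,  0.245]), 'tool_rot': array([-0.453,  0.685,  0.488, -0.295]), 'joint_pos': array([-0.342,  0.25 ,  1.888,  0.052,  0.574, -1.585]), 'force': array([-0.699, -0.388,  0.147])}
```

View pics/z5.png

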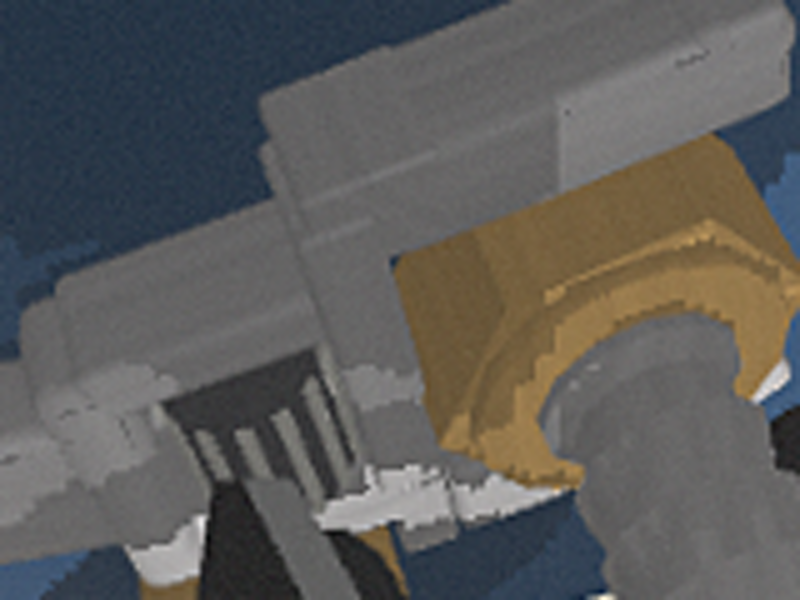

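```bash
python3 - <<'E'
from plan import *
import pickle
for i,v0,pts in ((3,180,dict(near_l=(203,262),near_r=(350,198),jb=(326,75+0))),(5,170,dict(near_l=(163,405),near_r=(325,345),throatT=(315,345)))):
  c=pickle.load(open(f"cap{i}.pkl","rb"))["wrist"]
  W=lambda u,v:(330+u/5-.4,v0+v/5-.4)
  for n,(u,v) in pts.items(): print(i,n,onz(c,*W(u,v),.180,True))
c=pickle.load(open("cap5.pkl","rb"))["wrist"]
W=lambda u,v:(330+u/5-.4,170+v/5-.4)
print("tip near edge P'",pt(.0465,.06,.011),pt(.0425,.06,.011),pt(.051,.06,.011))
print("worm far mid?",onz(c,*W(300,470),.1845,True))
for n,(u,v),z in (("jaw tip top near",(755,5),.18),("jaw inner tip",(790,85),.18),("throat near corner",(395,255),.18),("stripe r",(330,400),.184),("jaw back near",(262,95),.18)): print(n,onz(c,*W(u,v),z,True))
print(R.round(3))
E
```

```text
3 near_l [ 0.5891 -0.1495  0.18  ]
3 near_r [ 0.5858 -0.1335  0.18  ]
3 jb [ 0.5678 -0.1341  0.18  ]
5 near_l [ 0.5886 -0.1462  0.18  ]
5 near_r [ 0.5864 -0.1294  0.18  ]
5 throatT [ 0.5859 -0.1304  0.18  ]
tip near edge P' [ 0.59027997 -0.13935939  0.18762973] [ 0.58888419 -0.14310498  0.18748019] [ 0.59185023 -0.13514561  0.18779798]
worm far mid? [ 0.5997 -0.1344  0.1845]
jaw tip top near [ 0.5583 -0.0857  0.18  ]
jaw inner tip [ 0.5699 -0.0809  0.18  ]
throat near corner [ 0.5761 -0.1216  0.18  ]
stripe r [ 0.5898 -0.1303  0.184 ]
jaw back near [ 0.5515 -0.1312  0.18  ]
[[ 0.349  0.402 -0.847]
 [ 0.936 -0.114  0.332]
 [ 0.037 -0.909 -0.416]]
```

>>> {"fn": "apply_moves", "kwargs": {"targets": [[1,[-0.0005,0.003,-0.001],0],[1,[-0.0006,0.0063,0.0007],0],[1,[-0.0006,0.0063,0.0007],0]]}}

```text
time_s: 15.45
position: [0.5615, -0.1813, 0.239]
tool_rot: [-0.452, 0.686, 0.488, -0.295]
force: [-0.7, 0.4, 2.3]
opening: 0.0853
```

>>> {"fn": "apply_moves", "kwargs": {"targets": [[1,[0,0.0014,0.0006],0],[1,[0,0.0014,0.0006],0],[1,[0.002,0.001,0.0015],0],[1,[0.004,0.0007,0.0024],0],[1,[0.006,0.0003,0.0034],0],[1,[0.0081,0,0.0043],0]]}}

```text
time_s: 15.95
position: [0.5607, -0.1734, 0.2391]
tool_rot: [-0.451, 0.687, 0.488, -0.295]
force: [-1.3, -4.1, 5.0]
opening: 0.0852
```

```bash
python3 st.py;python3 snap.py 6 wrist; python3 zm.py 6 wrist 330 170 490 290 5
```

```text
15.95 [ 0.5607 -0.1734  0.2391] [-0.328  0.255  1.9    0.038  0.552 -1.562] [-1.3 -4.1  5. ] [-0.44  0.07 -0.25] 0.08522196399879715
[[ 0.35   0.405 -0.845]
 [ 0.936 -0.117  0.332]
 [ 0.036 -0.907 -0.42 ]]
{'time_s': 16.0, 'position': array([ 0.561, -0.173,  0.239]), 'tool_rot': array([-0.451,  0.687,  0.488, -0.294]), 'joint_pos': array([-0.327,  0.255,  1.9  ,  0.039,  0.552, -1.561]), 'force': array([-0.082, -1.886,  4.938])}
```

View pics/z6.png

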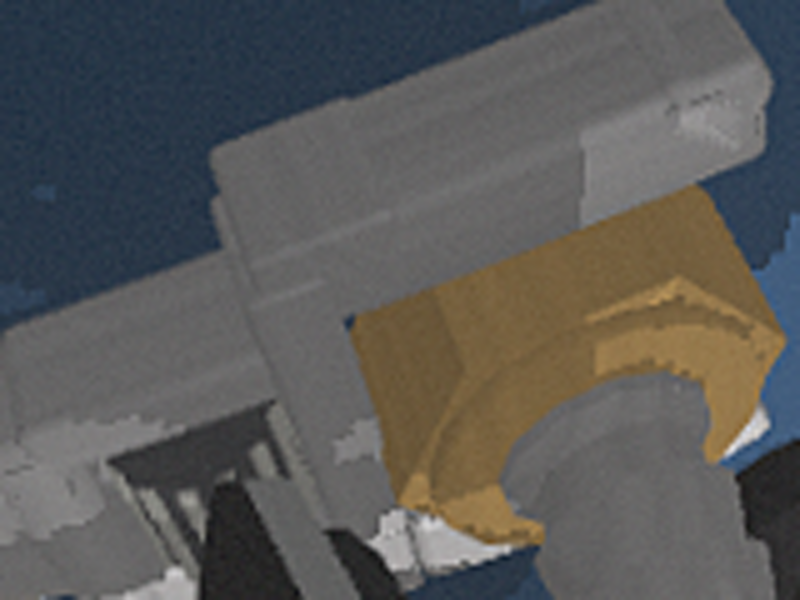

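>>> {"fn": "apply_moves", "kwargs": {"targets": [[1,[0,-0.0036,-0.0017],0],[1,[-0.0081,-0.0022,-0.0054],0],[1,[-0.0081,-0.0022,-0.0054],0],[1,[-0.0081,0.002,-0.0034],0],[1,[-0.0081,0.002,-0.0034],0],[1,[-0.006,0.0017,-0.0025],0],[1,[-0.004,0.0013,-0.0015],0],[1,[-0.002,0.001,-0.0006],0],[1,[0,0.0006,0.0003],0],[1,[0.001,0.0004,0.0008],0],[1,[0,-0.0036,-0.0017],0],[1,[-0.0081,-0.0022,-0.0054],0],[1,[-0.0081,-0.0022,-0.0054],0],[1,[-0.0081,0.002,-0.0034],0],[1,[-0.0081,0.002,-0.0034],0],[1,[-0.006,0.0017,-0.0025],0],[1,[-0.004,0.0013,-0.0015],0]]}}

```text
time_s: 17.42
position: [0.5612, -0.1781, 0.2389]
tool_rot: [-0.45, 0.687, 0.488, -0.295]
force: [-6.2, -7.7, 11.4]
opening: 0.0854
```

```bash
python3 st.py
```

```text
17.4167 [ 0.5612 -0.1781  0.2389] [-0.336  0.258  1.897  0.044  0.551 -1.574] [-6.2 -7.7 11.4] [-0.66  0.28 -0.37] 0.08542450695259103
[[ 0.349  0.406 -0.844]
 [ 0.936 -0.118  0.331]
 [ 0.035 -0.906 -0.421]]
```

>>> {"fn": "apply_moves", "kwargs": {"targets": [[1,[0.002,-0.0003,0.0009],0],[1,[0.0045,-0.0008,0.0021],0],[1,[0.0045,-0.0008,0.0021],0],[1,[0.0045,-0.0044,0.0004],0],[1,[-0.0029,-0.0022,-0.005],0],[1,[-0.0029,-0.0022,-0.005],0],[1,[-0.0029,0.0014,-0.0033],0],[1,[-0.0029,0.0014,-0.0033],0]]}}

```text
time_s: 18.08
position: [0.5637, -0.1817, 0.2382]
tool_rot: [-0.451, 0.687, 0.488, -0.294]
force: [-4.7, -3.7, 9.0]
opening: 0.0852
```

```bash
python3 st.py;python3 snap.py 7 wrist; python3 zm.py 7 wrist 330 170 490 290 5
```

```text
18.0833 [ 0.5637 -0.1817  0.2382] [-0.342  0.264  1.89   0.051  0.554 -1.584] [-4.7 -3.7  9. ] [-0.19  0.11 -0.15] 0.08522036545991221
[[ 0.35   0.405 -0.845]
 [ 0.936 -0.116  0.332]
 [ 0.036 -0.907 -0.42 ]]
{'time_s': 18.1333, 'position': array([ 0.564, -0.182,  0.238]), 'tool_rot': array([-0.451,  0.687,  0.488, -0.294]), 'joint_pos': array([-0.342,  0.264,  1.89 ,  0.051,  0.554, -1.584]), 'force': array([-4.454, -2.736,  8.956])}
```

View pics/z7.png

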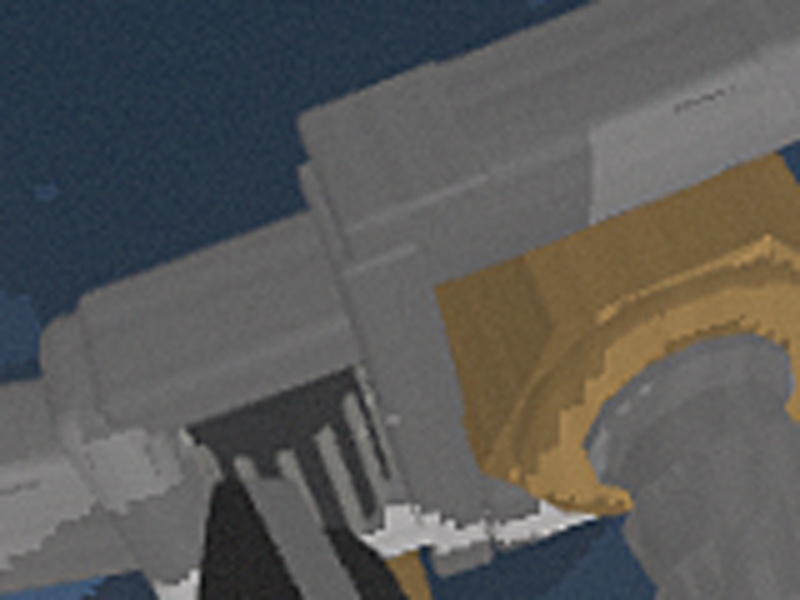

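```bash
python3 - <<'E'
import cv2,numpy as np,pickle
ims=[]
for i,(u,v) in {3:(360,110),5:(350,150),6:(350,165),7:(355,165)}.items():
    f=pickle.load(open(f"cap{i}.pkl","rb"))["wrist"]["frame"][v:v+75,u:u+98,::-1]
    f=cv2.convertScaleAbs(f,alpha=1.6,beta=0)
    ims.append(cv2.resize(f,None,fx=4,fy=4,interpolation=cv2.INTER_CUBIC)[:298,:395])
cv2.imwrite("pics/cmp.png",np.vstack([np.hstack(ims[:2]),np.hstack(ims[2:])]))
E
```

```text
(no output)
```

View pics/cmp.png

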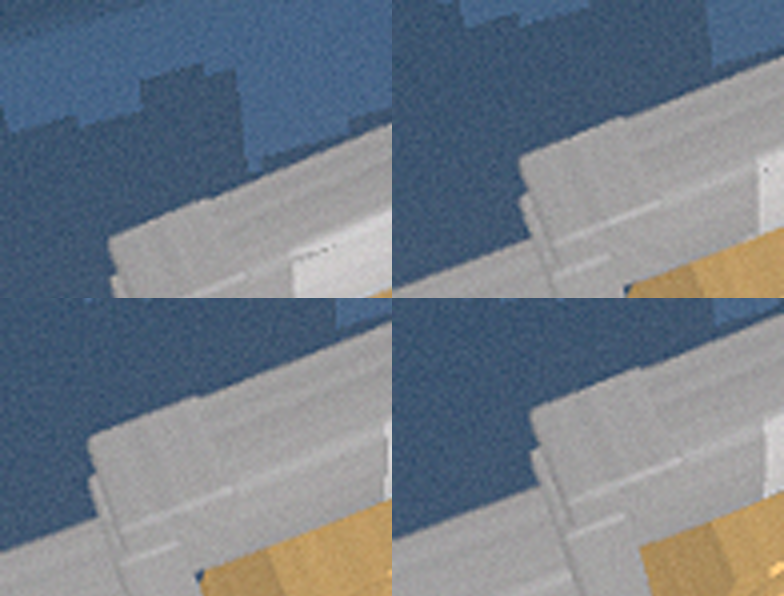

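```bash
python3 - <<'E'
from h import *
import pickle
wy=np.array([-.995,-.1])
for i,(u0,v0),A,H in ((5,(350,150),(522-392,158),(535-392,240)),(6,(350,165),(90,440-298),(103,518-298)),(7,(355,165),(532-392,408-298),(543-392,490-298))):
  c=pickle.load(open(f"cap{i}.pkl","rb"))["wrist"]
  f=lambda p:onz(c,u0+p[0]/4-.4,v0+p[1]/4-.4,.165,True)
  a,h=f(A),f(H);print(i,a,h,(a-h)[:2]@wy)
c=pickle.load(open("cap2.pkl","rb"))["wrist"]
f=lambda u,v:onz(c,280+u/5-.4,140+v/5-.4,.165,True)
a,h=f(355,50),f(352,125);print(2,a,h,(a-h)[:2]@wy)
E
```

```text
5 [ 0.5667 -0.1292  0.165 ] [ 0.5812 -0.1295  0.165 ] 0.01439750000000007
6 [ 0.5674 -0.1295  0.165 ] [ 0.5811 -0.13    0.165 ] 0.013581499999999936
7 [ 0.5676 -0.1292  0.165 ] [ 0.5816 -0.1295  0.165 ] 0.013900000000000013
2 [ 0.5646 -0.1335  0.165 ] [ 0.5802 -0.1325  0.165 ] 0.015622000000000058
```

>>> {"fn": "apply_moves", "kwargs": {"targets": [[1,[0.002,-0.0002,0.001],0],[1,[0.004,-0.0005,0.002],0],[1,[0.006,-0.0008,0.003],0],[1,[0.008,-0.0012,0.0038],0],[1,[0.009,-0.0013,0.0042],0],[1,[0.009,-0.0013,0.0042],0]]}}

```text
time_s: 18.63
position: [0.5628, -0.1715, 0.2384]
tool_rot: [-0.451, 0.687, 0.489, -0.294]
force: [-3.7, -2.9, 9.7]
opening: 0.0857
```

```bash
python3 st.py;python3 snap.py 8 wrist; python3 zm.py 8 wrist 330 170 490 290 5
```

```text
18.6333 [ 0.5628 -0.1715  0.2384] [-0.323  0.258  1.899  0.036  0.55  -1.555] [-3.7 -2.9  9.7] [-0.18  0.03 -0.18] 0.08568606141554777
[[ 0.35   0.406 -0.844]
 [ 0.936 -0.116  0.332]
 [ 0.037 -0.906 -0.421]]
{'time_s': 18.6833, 'position': array([ 0.563, -0.172,  0.238]), 'tool_rot': array([-0.451,  0.687,  0.489, -0.294]), 'joint_pos': array([-0.323,  0.258,  1.899,  0.036,  0.55 , -1.555]), 'force': array([-2.827, -3.218,  9.096])}
```

View pics/z8.png

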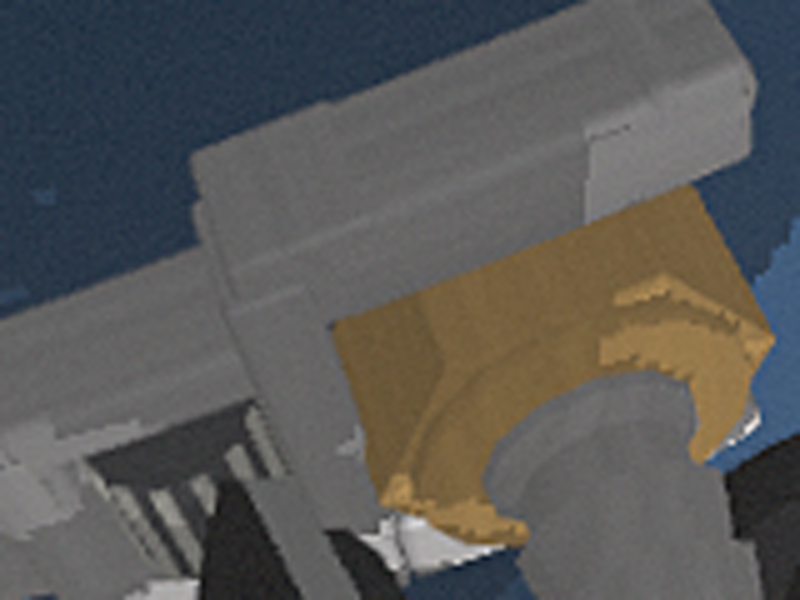

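```bash
cat > jaw.py <<'E'
from h import *
import pickle,sys
# i u0 v0 k Au Av Hu Hv
i,u0,v0,k,*a=map(int,sys.argv[1:])
c=pickle.load(open(f"cap{i}.pkl","rb"))["wrist"]
f=lambda u,v:onz(c,u0+u/k-.4,v0+v/k-.4,.165,True)
A,H=f(*a[:2]),f(*a[2:]);print(A,H,(A-H)[:2]@np.array([-.995,-.1]))
E
python3 jaw.py 8 330 170 5 192 157 203 248; python3 jaw.py 7 330 170 5 300 118 316 212;python3 jaw.py 6 330 170 5 212 154 226 251;python3 jaw.py 5 330 170 5 262 97 278 203
```

```text
[ 0.5686 -0.1295  0.165 ] [ 0.5811 -0.1305  0.165 ] 0.012337499999999956
[ 0.5683 -0.1293  0.165 ] [ 0.5812 -0.1292  0.165 ] 0.012845500000000022
[ 0.5675 -0.1295  0.165 ] [ 0.5811 -0.1303  0.165 ] 0.013451999999999945
[ 0.5667 -0.1293  0.165 ] [ 0.5816 -0.1297  0.165 ] 0.014785500000000023
```

>>> {"fn": "apply_moves", "kwargs": {"targets": [[1,[0,-0.0036,-0.0017],0],[1,[-0.009,-0.0021,-0.0058],0],[1,[-0.009,-0.0021,-0.0058],0],[1,[-0.009,0.0016,-0.0041],0],[1,[-0.009,0.0016,-0.0041],0],[1,[-0.007,0.0013,-0.0031],0],[1,[-0.005,0.0009,-0.0022],0],[1,[-0.003,0.0006,-0.0013],0],[1,[-0.001,0.0002,-0.0004],0],[1,[0,0.0001,0.0001],0],[1,[0,-0.0036,-0.0017],0],[1,[-0.009,-0.0021,-0.0058],0],[1,[-0.009,-0.0021,-0.0058],0],[1,[-0.009,0.0016,-0.0041],0],[1,[-0.009,0.0016,-0.0041],0],[1,[-0.007,0.0013,-0.0031],0],[1,[-0.005,0.0009,-0.0022],0],[1,[-0.003,0.0006,-0.0013],0],[1,[-0.001,0.0002,-0.0004],0],[1,[0,0.0001,0.0001],0]]}}

```text
time_s: 20.35
position: [0.5624, -0.1712, 0.2383]
tool_rot: [-0.451, 0.687, 0.488, -0.294]
force: [-3.8, -3.8, 8.1]
opening: 0.0855
```

```bash
python3 st.py;python3 snap.py 9 wrist; python3 zm.py 9 wrist 330 170 490 290 5
```

```text
20.35 [ 0.5624 -0.1712  0.2383] [-0.323  0.257  1.899  0.035  0.55  -1.554] [-3.8 -3.8  8.1] [-0.26  0.09 -0.18] 0.08554675664865807
[[ 0.35   0.406 -0.844]
 [ 0.936 -0.116  0.332]
 [ 0.036 -0.907 -0.421]]
{'time_s': 20.4, 'position': array([ 0.562, -0.171,  0.238]), 'tool_rot': array([-0.451,  0.687,  0.489, -0.294]), 'joint_pos': array([-0.322,  0.257,  1.9  ,  0.036,  0.55 , -1.554]), 'force': array([-4.735, -2.398,  8.812])}
```

View pics/z9.png

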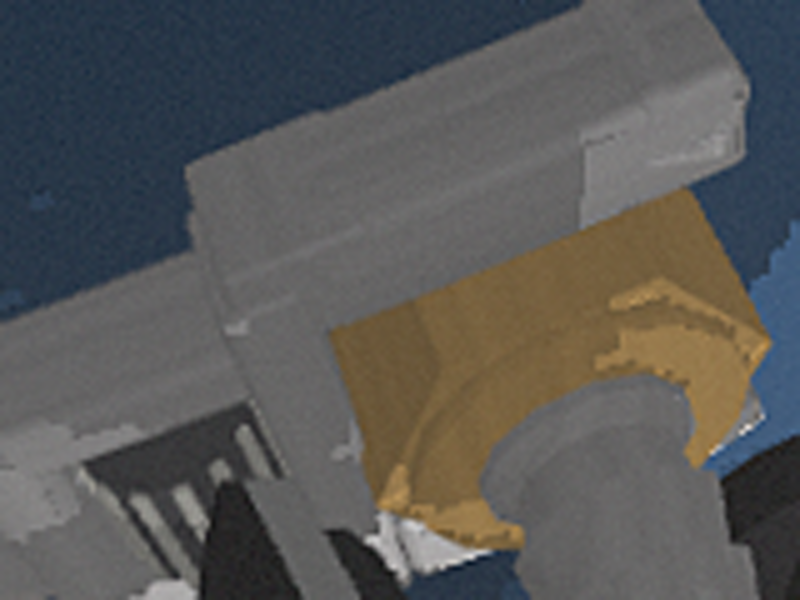

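```bash
python3 jaw.py 9 330 170 5 186 165 194 252
```

```text
[ 0.5689 -0.1298  0.165 ] [ 0.5808 -0.1311  0.165 ] 0.011710500000000021
```

>>> {"fn": "apply_moves", "kwargs": {"targets": [[1,[0,-0.0036,-0.0017],0],[1,[-0.009,-0.0021,-0.0058],0],[1,[-0.009,-0.0021,-0.0058],0],[1,[-0.009,0.0018,-0.004],0],[1,[-0.009,0.0018,-0.004],0],[1,[-0.007,0.0015,-0.003],0],[1,[-0.005,0.0011,-0.0021],0],[1,[-0.003,0.0008,-0.0012],0],[1,[-0.001,0.0004,-0.0003],0],[1,[0,0.0003,0.0002],0],[1,[0,-0.0036,-0.0017],0],[1,[-0.009,-0.0021,-0.0058],0],[1,[-0.009,-0.0021,-0.0058],0],[1,[-0.009,0.0018,-0.004],0],[1,[-0.009,0.0018,-0.004],0],[1,[-0.007,0.0015,-0.003],0],[1,[-0.005,0.0011,-0.0021],0],[1,[-0.003,0.0008,-0.0012],0],[1,[-0.001,0.0004,-0.0003],0],[1,[0,0.0003,0.0002],0]]}}

```text
time_s: 22.07
position: [0.5623, -0.1711, 0.2382]
tool_rot: [-0.451, 0.687, 0.488, -0.294]
force: [-5.4, -2.7, 10.0]
opening: 0.0854
```

```bash
python3 st.py;python3 snap.py 10 wrist; python3 zm.py 10 wrist 330 170 490 290 5
```

```text
22.0667 [ 0.5623 -0.1711  0.2382] [-0.323  0.257  1.9    0.035  0.549 -1.554] [-5.4 -2.7 10. ] [-0.24  0.22 -0.12] 0.08541028540422685
[[ 0.35   0.406 -0.844]
 [ 0.936 -0.116  0.332]
 [ 0.036 -0.907 -0.421]]
{'time_s': 22.1167, 'position': array([ 0.562, -0.171,  0.238]), 'tool_rot': array([-0.451,  0.687,  0.489, -0.294]), 'joint_pos': array([-0.322,  0.257,  1.9  ,  0.036,  0.549, -1.554]), 'force': array([-5.108, -1.5  , 10.039])}
```

View pics/z10.png

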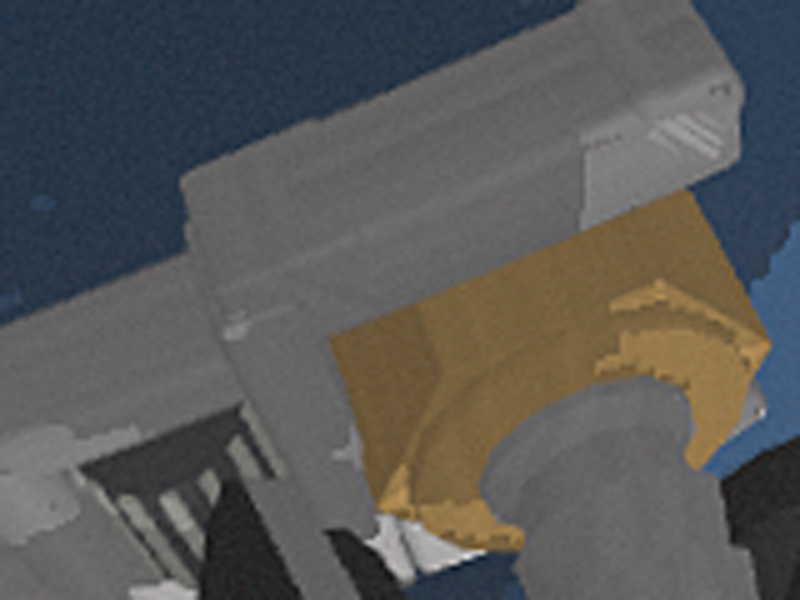

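>>> {"fn": "apply_moves", "kwargs": {"targets": [[1,[0,-0.0036,-0.0017],0],[1,[-0.009,-0.0021,-0.0058],0],[1,[-0.009,-0.0021,-0.0058],0],[1,[-0.009,0.0016,-0.0041],0],[1,[-0.009,0.0016,-0.0041],0],[1,[-0.007,0.0013,-0.0031],0],[1,[-0.005,0.0009,-0.0022],0],[1,[-0.003,0.0006,-0.0013],0],[1,[-0.001,0.0002,-0.0004],0],[1,[0,0.0001,0.0001],0],[1,[0,-0.0036,-0.0017],0],[1,[-0.009,-0.0021,-0.0058],0],[1,[-0.009,-0.0021,-0.0058],0],[1,[-0.009,0.0016,-0.0041],0],[1,[-0.009,0.0016,-0.0041],0],[1,[-0.007,0.0013,-0.0031],0],[1,[-0.005,0.0009,-0.0022],0],[1,[-0.003,0.0006,-0.0013],0],[1,[-0.001,0.0002,-0.0004],0],[1,[0,0.0001,0.0001],0]]}}

```text
time_s: 23.78
position: [0.5624, -0.1716, 0.2383]
tool_rot: [-0.45, 0.687, 0.488, -0.294]
force: [-5.6, -6.8, 11.6]
opening: 0.0853
```

```bash
python3 st.py;python3 snap.py 11 wrist; python3 zm.py 11 wrist 330 170 490 290 5
```

```text
23.7833 [ 0.5624 -0.1716  0.2383] [-0.323  0.257  1.9    0.034  0.548 -1.554] [-5.6 -6.8 11.6] [-0.63  0.2  -0.38] 0.08534915265942336
[[ 0.35   0.406 -0.844]
 [ 0.936 -0.117  0.331]
 [ 0.036 -0.906 -0.421]]
{'time_s': 23.8333, 'position': array([ 0.562, -0.171,  0.238]), 'tool_rot': array([-0.45 ,  0.687,  0.489, -0.294]), 'joint_pos': array([-0.323,  0.257,  1.9  ,  0.034,  0.549, -1.554]), 'force': array([-5.897, -5.459, 11.438])}
```

View pics/z11.png

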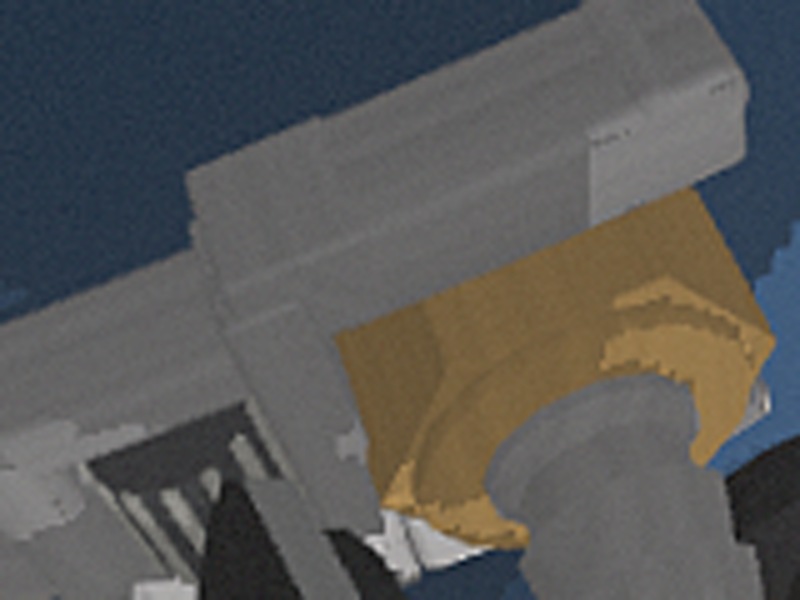

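```bash
python3 jaw.py 10 330 170 5 182 180 188 253;python3 jaw.py 11 330 170 5 187 175 193 248
```

```text
[ 0.5704 -0.1305  0.165 ] [ 0.5805 -0.1316  0.165 ] 0.009939499999999999
[ 0.5702 -0.1305  0.165 ] [ 0.5802 -0.1316  0.165 ] 0.00984000000000001
```

>>> {"fn": "apply_moves", "kwargs": {"targets": [[1,[0,-0.0036,-0.0017],0],[1,[-0.009,-0.0021,-0.0058],0],[1,[-0.009,-0.0021,-0.0058],0],[1,[-0.009,0.0018,-0.004],0],[1,[-0.009,0.0018,-0.004],0],[1,[-0.007,0.0015,-0.003],0],[1,[-0.005,0.0011,-0.0021],0],[1,[-0.003,0.0008,-0.0012],0],[1,[-0.001,0.0004,-0.0003],0]]}}

```text
time_s: 24.58
position: [0.5621, -0.173, 0.2384]
tool_rot: [-0.45, 0.687, 0.488, -0.294]
force: [-7.0, -5.7, 12.2]
opening: 0.0852
```

```bash
python3 st.py;python3 snap.py 12 wrist; python3 zm.py 12 wrist 330 170 490 290 5
```

```text
24.5833 [ 0.5621 -0.173   0.2384] [-0.326  0.257  1.899  0.035  0.549 -1.557] [-7.  -5.7 12.2] [-0.6   0.06 -0.46] 0.08522364224171752
[[ 0.35   0.406 -0.844]
 [ 0.936 -0.118  0.331]
 [ 0.035 -0.906 -0.421]]
{'time_s': 24.6333, 'position': array([ 0.562, -0.172,  0.238]), 'tool_rot': array([-0.45 ,  0.687,  0.489, -0.294]), 'joint_pos': array([-0.325,  0.257,  1.899,  0.036,  0.548, -1.557]), 'force': array([-5.554, -5.228, 11.589])}
```

View pics/z12.png

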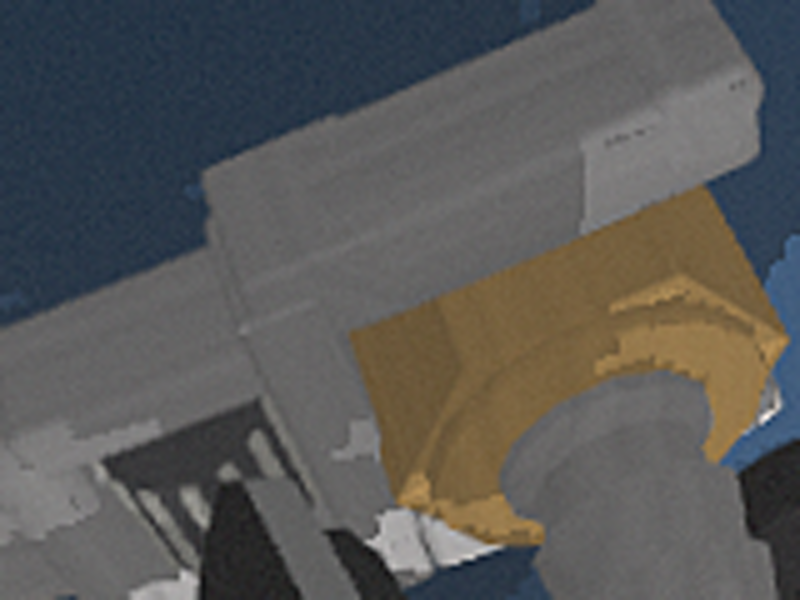

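>>> {"fn": "apply_moves", "kwargs": {"targets": [[1,[0.0011,-0.0272,-0.0126],0],[1,[-0.02,-0.0245,-0.02],0],[1,[-0.047,-0.021,-0.03],0],[1,[-0.0747,-0.0177,-0.0394],0],[1,[-0.0747,-0.0177,-0.0394],0],[1,[-0.0652,-0.0067,-0.0622],0],[1,[-0.0652,-0.0067,-0.0622],0]]}}

```text
time_s: 25.22
position: [0.5916, -0.2526, 0.2647]
tool_rot: [-0.452, 0.686, 0.488, -0.294]
force: [0.8, -0.6, 0.5]
opening: 0.0857
```

```bash
python3 st.py;python3 snap.py 13 wrist top; python3 -c "
from plan import *
print(pt(.0465,.06,.011))"
```

```text
25.2167 [ 0.5916 -0.2526  0.2647] [-0.449  0.315  1.737  0.118  0.666 -1.731] [ 0.8 -0.6  0.5] [ 0.05  0.15 -0.01] 0.0856660987971848
[[ 0.35   0.404 -0.845]
 [ 0.936 -0.114  0.333]
 [ 0.038 -0.908 -0.418]]
{'time_s': 25.3167, 'position': array([ 0.589, -0.252,  0.264]), 'tool_rot': array([-0.453,  0.685,  0.488, -0.296]), 'joint_pos': array([-0.449,  0.312,  1.742,  0.118,  0.668, -1.732]), 'force': array([-0.941,  0.235, -0.759])}
[ 0.62012574 -0.21117169  0.20674875]
```

View pics/wrist13.png

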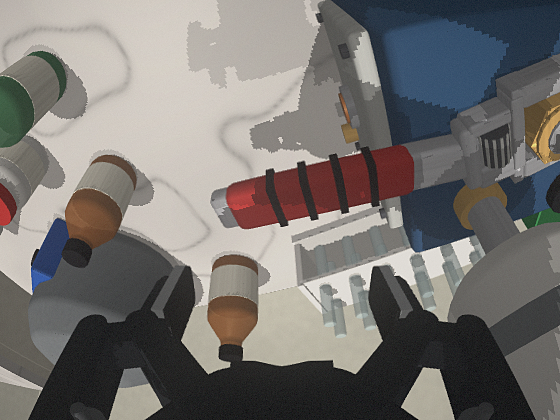

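```bash
python3 - <<'E'
import pickle
from h import *
C=pickle.load(open("cap13.pkl","rb"));c=C["wrist"];t=C["top"]
for n,u,v in(("far a",413,192),("far b",232,229),("top-near a",408,150),("near b",228,190),("tipend",213,212)): print(n,onz(c,u,v,.180,True),onz(c,u,v,.1725,True))
for u,v in ((389,164),(387,203),(419,186)): print(onz(t,u,v,.1))
E
python3 zm.py 13 top 190 110 350 220 5
```

```text
far a [ 0.6123 -0.186   0.18  ] [ 0.6203 -0.184   0.1725]
far b [ 0.6014 -0.2806  0.18  ] [ 0.6088 -0.2848  0.1725]
top-near a [ 0.5849 -0.1861  0.18  ] [ 0.5912 -0.1841  0.1725]
near b [ 0.5764 -0.2701  0.18  ] [ 0.582  -0.2737  0.1725]
tipend [ 0.5864 -0.2837  0.18  ] [ 0.5928 -0.2882  0.1725]
[ 0.6234 -0.4708  0.1   ]
[ 0.4835 -0.4614  0.1   ]
[ 0.545  -0.5753  0.1   ]
```

View pics/z13.png

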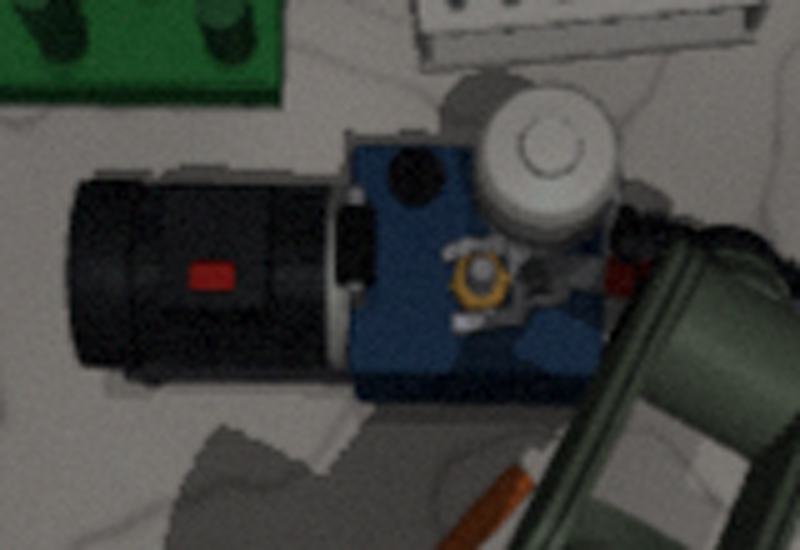

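>>> {"fn": "apply_moves", "kwargs": {"targets": [[1,[-0.0007,0.0175,0.008],0],[1,[-0.0015,0.035,0.0161],0],[1,[-0.0015,0.035,0.0161],0],[1,[-0.0015,0.035,0.0161],0]]}}

```text
time_s: 25.65
position: [0.5885, -0.2518, 0.2261]
tool_rot: [-0.453, 0.685, 0.488, -0.296]
force: [0.8, -0.8, 0.2]
opening: 0.0854
```

```bash
python3 st.py; python3 - <<'E'
from plan import *
q=pt(.0465,.06,.011);print(q)
N=np.array([.5935,-.1])
q0=q[:2]+[-.004,0]   # approx contact
for a in (0,5,10,15,20,25,30,35,40,45,50,55,60):
  t=-np.radians(a);M=np.array([[np.cos(t),-np.sin(t)],[np.sin(t),np.cos(t)]])
  g=N+M@(q0-N);print(a,g.round(4),(R.T@np.array([*(g-q[:2]),0])).round(4))
E
```

```text
25.65 [ 0.5885 -0.2518  0.2261] [-0.45   0.348  1.795  0.133  0.579 -1.752] [ 0.8 -0.8  0.2] [0.04 0.18 0.  ] 0.08542186221944158
[[ 0.349  0.401 -0.847]
 [ 0.936 -0.113  0.332]
 [ 0.037 -0.909 -0.415]]
[ 0.61944044 -0.21134947  0.16869086]
0 [ 0.6154 -0.2113] [-0.0014 -0.0016  0.0034]
5 [ 0.6057 -0.2128] [-0.0062 -0.0054  0.0112]
10 [ 0.5958 -0.2135] [-0.0102 -0.0092  0.0193]
15 [ 0.5859 -0.2132] [-0.0135 -0.0132  0.0278]
20 [ 0.576  -0.2121] [-0.0159 -0.0173  0.0365]
25 [ 0.5663 -0.2102] [-0.0174 -0.0214  0.0454]
30 [ 0.5568 -0.2074] [-0.0181 -0.0255  0.0544]
35 [ 0.5476 -0.2038] [-0.018  -0.0296  0.0634]
40 [ 0.5387 -0.1994] [-0.017  -0.0337  0.0723]
45 [ 0.5303 -0.1943] [-0.0151 -0.0377  0.0812]
50 [ 0.5223 -0.1884] [-0.0124 -0.0415  0.0899]
55 [ 0.5149 -0.1818] [-0.0088 -0.0452  0.0984]
60 [ 0.508  -0.1747] [-0.0045 -0.0488  0.1066]
```

>>> {"fn": "apply_moves", "kwargs": {"targets": [[1,[-0.0014,-0.0016,0.0034],0],[1,[-0.004,-0.0035,0.0073],0],[1,[-0.0062,-0.0054,0.0112],0],[1,[-0.0082,-0.0073,0.0152],0],[1,[-0.0102,-0.0092,0.0193],0]]}}

```text
time_s: 26.07
position: [0.567, -0.255, 0.229]
tool_rot: [-0.45, 0.687, 0.489, -0.293]
force: [7.6, 1.5, -0.7]
opening: 0.0855
```

```bash
python3 st.py;python3 snap.py 14 wrist
```

```text
26.0667 [ 0.567 -0.255  0.229] [-0.474  0.317  1.838  0.157  0.561 -1.793] [ 7.6  1.5 -0.7] [ 0.2  -0.93 -0.09] 0.08551260621409942
[[ 0.35   0.408 -0.843]
 [ 0.936 -0.116  0.333]
 [ 0.038 -0.905 -0.423]]
{'time_s': 26.1167, 'position': array([ 0.566, -0.255,  0.229]), 'tool_rot': array([-0.451,  0.687,  0.489, -0.293]), 'joint_pos': array([-0.475,  0.317,  1.839,  0.157,  0.562, -1.793]), 'force': array([6.371, 0.08 , 0.777])}
```

View pics/wrist14.png

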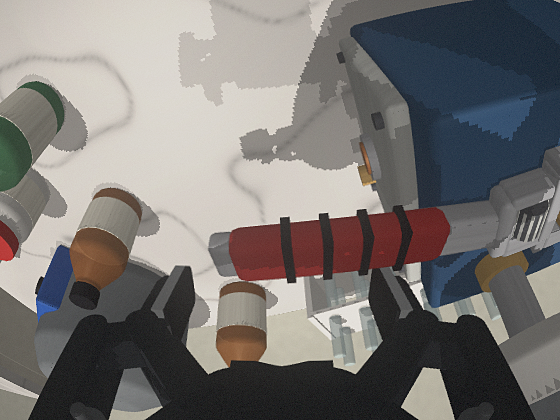

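>>> {"fn": "apply_moves", "kwargs": {"targets": [[1,[-0.0017,-0.002,0.0042],0],[1,[-0.0033,-0.004,0.0085],0],[1,[-0.0046,-0.006,0.0128],0],[1,[-0.0057,-0.008,0.0172],0],[1,[-0.0065,-0.01,0.0216],0],[1,[-0.0072,-0.012,0.0261],0],[1,[-0.0076,-0.014,0.0306],0],[1,[-0.0079,-0.016,0.0351],0],[1,[-0.0079,-0.018,0.0396],0],[1,[-0.0078,-0.02,0.0441],0]]}}

```text
time_s: 26.95
position: [0.5197, -0.2461, 0.2295]
tool_rot: [-0.449, 0.688, 0.489, -0.292]
force: [9.2, -1.3, -0.3]
opening: 0.0855
```

```bash
python3 st.py;python3 snap.py 15 wrist; python3 -c "
from plan import *
print(pt(.0465,.06,.011))"
```

```text
26.95 [ 0.5197 -0.2461  0.2295] [-0.503  0.25   1.939  0.188  0.528 -1.848] [ 9.2 -1.3 -0.3] [-0.11 -1.07 -0.34] 0.08549253040751298
[[ 0.351  0.411 -0.841]
 [ 0.936 -0.118  0.333]
 [ 0.037 -0.904 -0.426]]
{'time_s': 27.0, 'position': array([ 0.519, -0.246,  0.229]), 'tool_rot': array([-0.45 ,  0.688,  0.489, -0.292]), 'joint_pos': array([-0.503,  0.249,  1.94 ,  0.188,  0.529, -1.848]), 'force': array([ 7.833, -0.146,  2.01 ])}
[ 0.55056499 -0.20562709  0.1721316 ]
```

View pics/wrist15.png

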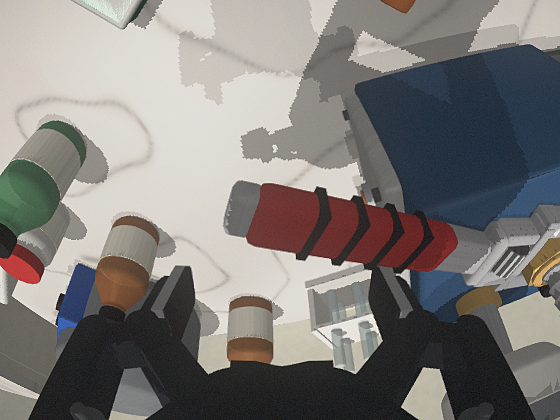

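>>> {"fn": "apply_moves", "kwargs": {"targets": [[1,[0.0004,-0.0015,0.0047],0],[1,[0.001,-0.0031,0.0094],0],[1,[0.0018,-0.0047,0.014],0],[1,[0.0029,-0.0065,0.0185],0],[1,[0.0041,-0.0083,0.0229],0],[1,[0.0056,-0.0101,0.0273],0],[1,[0.0073,-0.012,0.0316],0],[1,[0.0092,-0.0138,0.0358],0],[1,[0.0092,-0.0138,0.0358],0]]}}

```text
time_s: 27.75
position: [0.4879, -0.225, 0.229]
tool_rot: [-0.447, 0.69, 0.489, -0.291]
force: [8.0, -5.3, 4.6]
opening: 0.0852
```

```bash
python3 st.py;python3 snap.py 16 wrist top; python3 -c "
from plan import *
print(pt(.0465,.06,.011))"; python3 zm.py 16 top 190 110 350 220 5
```

```text
27.75 [ 0.4879 -0.225   0.229 ] [-0.495  0.194  2.02   0.19   0.497 -1.845] [ 8.  -5.3  4.6] [-0.3  -1.18 -0.51] 0.08521858853132977
[[ 0.352  0.414 -0.839]
 [ 0.935 -0.121  0.332]
 [ 0.036 -0.902 -0.43 ]]
{'time_s': 27.85, 'position': array([ 0.488, -0.225,  0.229]), 'tool_rot': array([-0.448,  0.69 ,  0.489, -0.291]), 'joint_pos': array([-0.495,  0.194,  2.02 ,  0.19 ,  0.498, -1.845]), 'force': array([ 7.187, -3.469,  4.42 ])}
[ 0.51996657 -0.18516742  0.17168241]
```

View pics/wrist16.png

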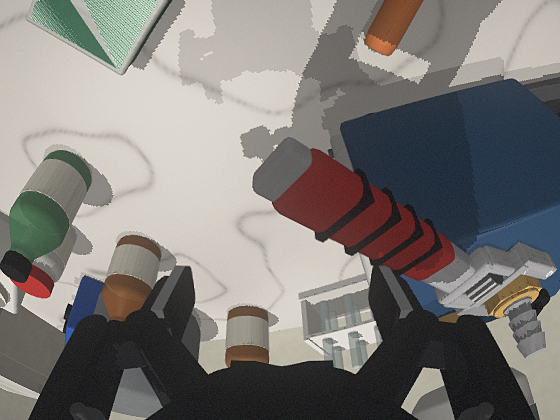

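View pics/z16.png

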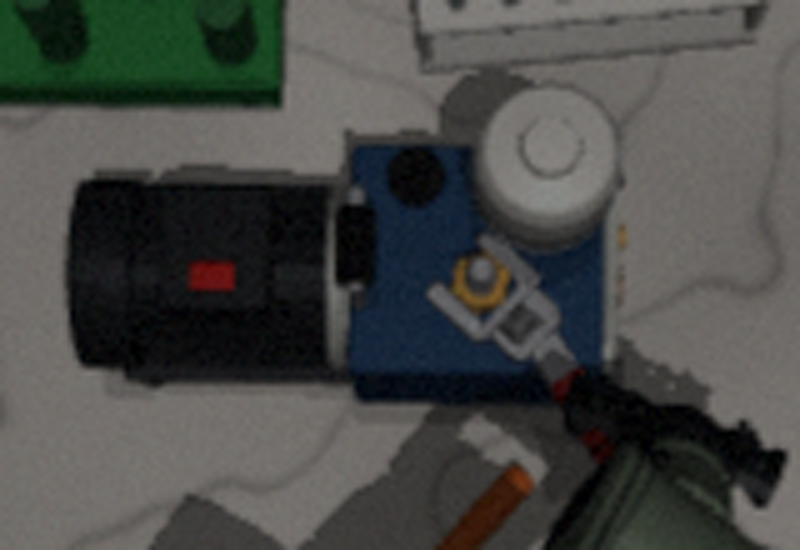

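```bash
python3 zm.py 16 wrist 245 125 555 355 2.5 2>/dev/null || python3 - <<'E'
import pickle,cv2
t=pickle.load(open("cap16.pkl","rb"))["wrist"]["frame"][125:355,245:560,::-1]
cv2.imwrite("pics/z16w.png",cv2.resize(t,None,fx=2.5,fy=2.5,interpolation=cv2.INTER_CUBIC))
E
python3 - <<'E'
import pickle
from h import *
def line(i,hue_pts):
  pass
c=pickle.load(open("cap16.pkl","rb"))["wrist"]
a=onz(c,405,272,.18,True);b=onz(c,275,208,.18,True);d=(b-a)[:2];print(a,b,np.degrees(np.arctan2(d[1],d[0])))
# red-mask principal direction, several frames
for i in (1,13,14,15,16):
  c=pickle.load(open(f"cap{i}.pkl","rb"))["wrist"];f=c["frame"].astype(int)
  m=((f[...,0]>110)&(f[...,1]<75)&(f[...,2]<75)).astype('uint8')
  n,l,s,_=cv2.connectedComponentsWithStats(cv2.dilate(m,np.ones((9,9))))
  k=[j for j in range(1,n) if s[j,4]>1500]
  # pick comp
  for j in k:
    v,u=np.where((l==j)&(m>0));
    if len(u)<800: continue
    P=np.array([onz(c,x,y,.178,True)[:2] for x,y in zip(u[::7],v[::7])])
    vx,vy,x0,y0=cv2.fitLine(P.astype('float32')*1000,cv2.DIST_L2,0,.01,.01).ravel()
    ang=np.degrees(np.arctan2(vy,vx));print(i,len(u),round(float(ang),1),x0,y0)
E
```

```text
[ 0.5219 -0.1748  0.18  ] [ 0.4592 -0.2147  0.18  ] -147.52880770915152
13 1813 52.5 594.19653 -261.70078
15 1186 52.5 499.86765 -233.51236
```

View pics/z16w.png

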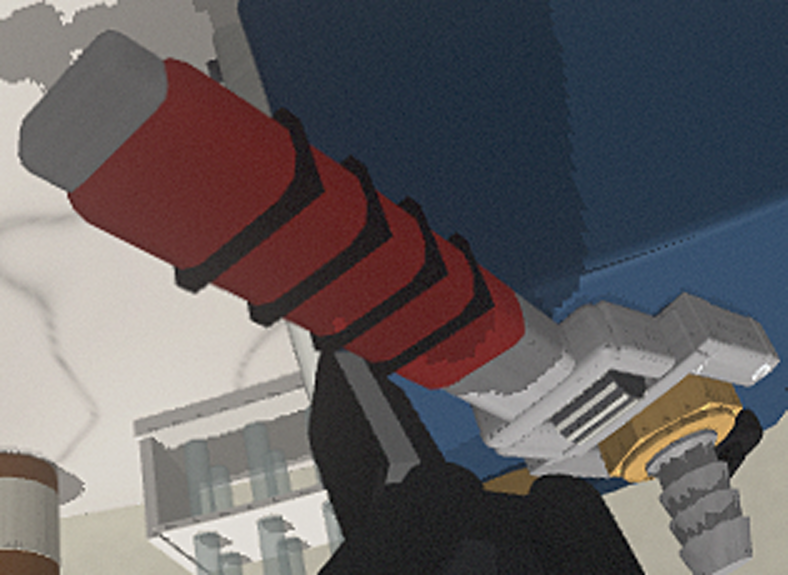

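>>> {"fn": "apply_moves", "kwargs": {"targets": [[1,[0.0014,-0.0014,0.0032],0],[1,[0.0029,-0.0028,0.0063],0],[1,[0.0045,-0.0042,0.0093],0],[1,[0.0062,-0.0055,0.0121],0],[1,[0.0062,-0.0055,0.0121],0],[1,[0.0062,-0.0055,0.0121],0]]}}

```text
time_s: 28.35
position: [0.4778, -0.2147, 0.2289]
tool_rot: [-0.447, 0.69, 0.489, -0.291]
force: [7.4, -4.5, 3.9]
opening: 0.0854
```

```bash
python3 st.py;python3 snap.py 17 wrist top; python3 - <<'E'
import pickle,cv2
t=pickle.load(open("cap17.pkl","rb"))["wrist"]["frame"][125:355,245:560,::-1]
cv2.imwrite("pics/z17w.png",cv2.resize(t,None,fx=2.5,fy=2.5,interpolation=cv2.INTER_CUBIC))
E
python3 zm.py 17 top 250 130 350 210 8
```

```text
28.35 [ 0.4778 -0.2147  0.2289] [-0.485  0.174  2.047  0.183  0.49  -1.831] [ 7.4 -4.5  3.9] [-0.4  -1.11 -0.6 ] 0.08542304799428088
[[ 0.351  0.414 -0.84 ]
 [ 0.936 -0.121  0.332]
 [ 0.036 -0.902 -0.43 ]]
{'time_s': 28.45, 'position': array([ 0.478, -0.215,  0.229]), 'tool_rot': array([-0.448,  0.69 ,  0.489, -0.291]), 'joint_pos': array([-0.485,  0.174,  2.047,  0.184,  0.49 , -1.831]), 'force': array([ 7.669, -4.791,  4.037])}
```

View pics/z17w.png

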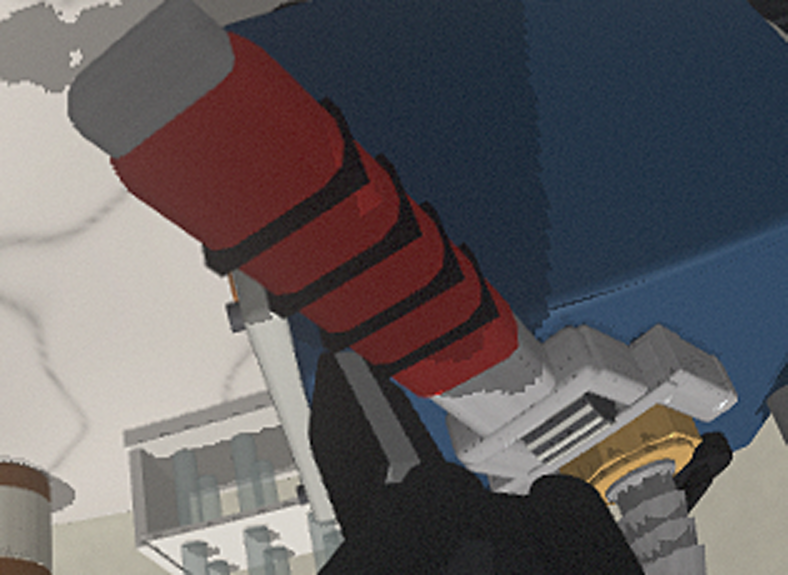

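View pics/z17.png

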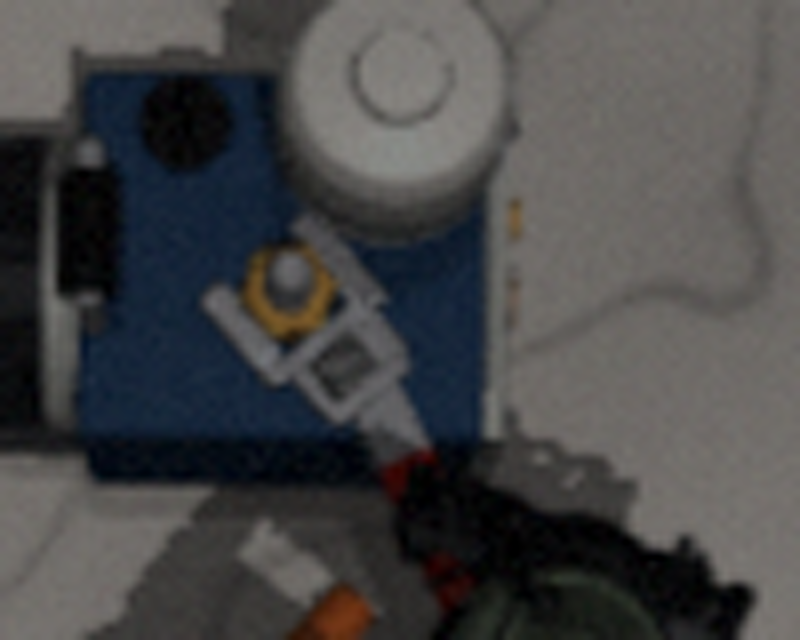

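```bash
python3 - <<'E'
import pickle
from h import *
def ang(i,pts,f,w="wrist",z=.18):
  c=pickle.load(open(f"cap{i}.pkl","rb"))[w]
  a,b=[onz(c,*f(*p),z,w=="wrist") for p in pts];d=(b-a)[:2];print(i,a,b,round(np.degrees(np.arctan2(d[1],d[0])),1))
F=lambda u,v:(245+u/2.5-.3,125+v/2.5-.3)
ang(17,((395,382),(150,212)),F); ang(16,((405,377),(85,205)),F)
ang(17,((515,325),(330,100)),F,z=.165); ang(16,((525,290),(210,75)),F,z=.165)
# end caps, grip mid = mean of end cap centre & neck
I=lambda u,v:(u,v)
ang(13,((413,192),(232,229)),I); ang(13,((408,150),(228,190)),I,z=.165)
T=lambda u,v:(250+u/8-.4,130+v/8-.4)
ang(17,((275,385),(205,295)),T,"top");ang(17,((385,303),(305,215)),T,"top");ang(17,((290,372),(355,420)),T,"top")
c=pickle.load(open("cap0.pkl","rb"));T0=lambda u,v:(190+u/5-.4,110+v/5-.4)
for pts in (((527,330),(463,339)),((520,238),(450,248)),):
  a,b=[onz(c["top"],*T0(*p),.18) for p in pts];d=(b-a)[:2];print(0,np.degrees(np.arctan2(d[1],d[0])))
E
```

```text
17 [ 0.5162 -0.1659  0.18  ] [ 0.4535 -0.1955  0.18  ] -154.7
16 [ 0.5257 -0.1741  0.18  ] [ 0.4591 -0.2133  0.18  ] -149.5
17 [ 0.5346 -0.1345  0.165 ] [ 0.4567 -0.167   0.165 ] -157.4
16 [ 0.5322 -0.1432  0.165 ] [ 0.4561 -0.193   0.165 ] -146.8
13 [ 0.6123 -0.186   0.18  ] [ 0.6014 -0.2806  0.18  ] -96.6
13 [ 0.5974 -0.1821  0.165 ] [ 0.5877 -0.2772  0.165 ] -95.8
17 [ 0.5567 -0.0961  0.18  ] [ 0.5949 -0.0663  0.18  ] 38.0
17 [ 0.592  -0.1422  0.18  ] [ 0.6295 -0.1082  0.18  ] 42.2
17 [ 0.5623 -0.1024  0.18  ] [ 0.5421 -0.1298  0.18  ] -126.4
0 98.46559755398171
0 98.67317404787975
```

>>> {"fn": "apply_moves", "kwargs": {"targets": [[1,[-0.0089,0.0067,-0.0147],0],[1,[-0.0085,-0.02,-0.025],0],[1,[-0.006,-0.055,-0.045],0],[1,[0.02,-0.08,-0.06],-1],[1,[0.045,-0.1,-0.072],-2],[1,[0.0637,-0.1155,-0.0828],-3],[1,[0.0637,-0.1155,-0.0828],-3.5],[1,[0.0637,-0.1155,-0.0828],-3.5],[1,[0.0637,-0.1155,-0.0828],-3.5]]}}

```text
time_s: 29.2
position: [0.5192, -0.1669, 0.3662]
tool_rot: [-0.356, 0.62, 0.562, -0.415]
force: [-0.0, -0.3, -0.2]
opening: 0.0853
```

```bash
python3 st.py;python3 snap.py 18 wrist top; python3 - <<'E'
import pickle,cv2
t=pickle.load(open("cap18.pkl","rb"))["wrist"]["frame"][70:270,260:460,::-1]
cv2.imwrite("pics/z18w.png",cv2.resize(t,None,fx=3,fy=3,interpolation=cv2.INTER_CUBIC))
E
python3 zm.py 18 top 250 130 350 205 8
```

```text
29.2 [ 0.5192 -0.1669  0.3662] [-0.345  0.084  1.77   0.038  0.859 -1.934] [-0.  -0.3 -0.2] [ 0.04  0.2  -0.03] 0.0852671886352607
[[ 0.024  0.401 -0.916]
 [ 0.993 -0.114 -0.024]
 [-0.114 -0.909 -0.401]]
{'time_s': 29.3, 'position': array([ 0.519, -0.167,  0.365]), 'tool_rot': array([-0.357,  0.62 ,  0.562, -0.415]), 'joint_pos': array([-0.346,  0.085,  1.771,  0.038,  0.858, -1.935]), 'force': array([-0.82 , -0.241,  0.819])}
```

View pics/wrist18.png

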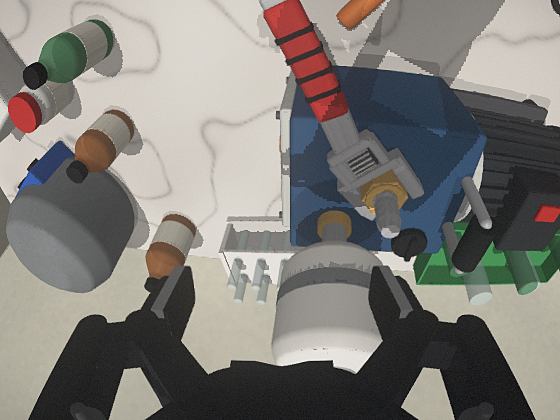

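View pics/z18w.png

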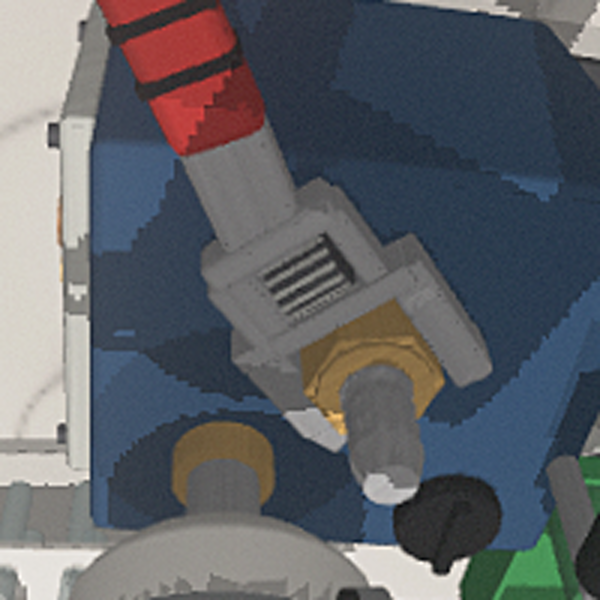

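View pics/z18.png

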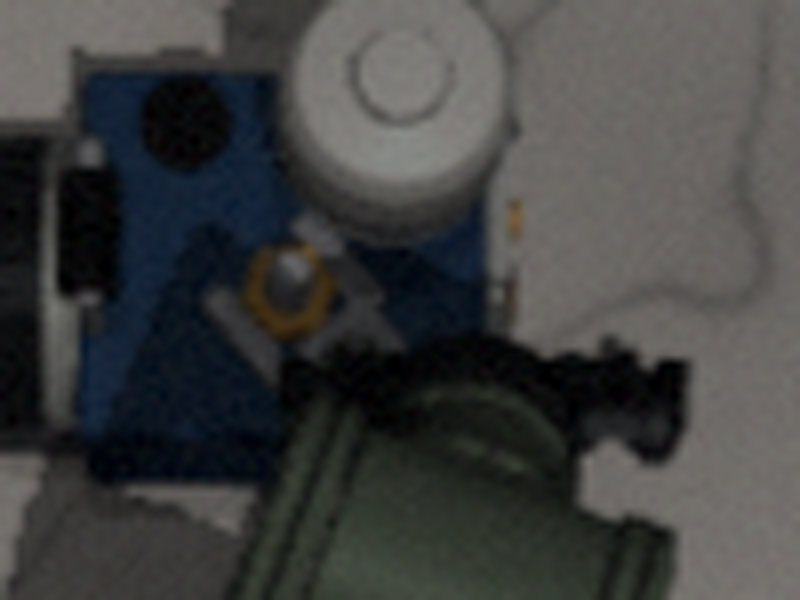

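```bash
python3 - <<'E'
import pickle,cv2,numpy as np
o=[]
for i,(u,v) in {2:(350,155),18:(345,160)}.items():
    f=pickle.load(open(f"cap{i}.pkl","rb"))["wrist"]["frame"][v:v+75,u:u+75,::-1]
    f=cv2.convertScaleAbs(f,alpha=1.4)
    o.append(cv2.resize(f,(395,395),interpolation=cv2.INTER_CUBIC))
cv2.imwrite("pics/nut.png",np.hstack(o))
E
```

```text
(no output)
```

View pics/nut.png

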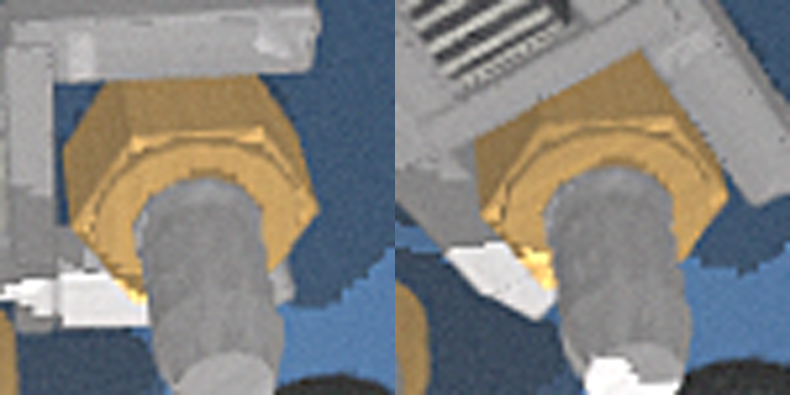

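```bash
python3 - <<'E'
import pickle
from h import *
k=395/75
S={2:((350,155),((72,225),(135,142),(265,128),(318,210))),18:((345,160),((88,215),(145,128),(265,112),(330,195)))}
for i,((u,v),P) in S.items():
  c=pickle.load(open(f"cap{i}.pkl","rb"))["wrist"]
  q=[onz(c,u+a/k-.4,v+b/k-.4,.187,True)[:2] for a,b in P]
  h=lambda a,b:round(float(np.degrees(np.arctan2(*(q[b]-q[a])[::-1]))),1)
  print(i,q,"front",h(1,2),"diag",h(0,3),"l",h(0,1),"r",h(2,3))
def ang(i,pts,u0,v0,k,z):
  c=pickle.load(open(f"cap{i}.pkl","rb"))["wrist"]
  a,b=[onz(c,u0+p[0]/k-.4,v0+p[1]/k-.4,z,True) for p in pts];d=(b-a)[:2];print(i,a,b,round(float(np.degrees(np.arctan2(d[1],d[0]))),1))
ang(2,((355,50),(635,40)),280,140,5,.165)
ang(18,((412,237),(490,352)),260,70,3,.165)
ang(18,((185,155),(100,0)),260,70,3,.18); ang(18,((265,125),(218,0)),260,70,3,.165)
E
```

```text
2 [array([ 0.5982, -0.12  ]), array([ 0.5802, -0.1123]), array([ 0.5757, -0.0918]), array([ 0.5917, -0.0791])] front 102.4 diag 99.0 l 156.8 r 38.4
18 [array([ 0.5987, -0.1197]), array([ 0.5798, -0.1132]), array([ 0.575 , -0.0945]), array([ 0.5911, -0.0799])] front 104.4 diag 100.8 l 161.0 r 42.2
2 [ 0.5646 -0.1335  0.165 ] [ 0.5583 -0.0853  0.165 ] 97.4
18 [ 0.5574 -0.0925  0.165 ] [ 0.5967 -0.0588  0.165 ] 40.6
18 [ 0.5284 -0.1582  0.18  ] [ 0.4882 -0.1792  0.18  ] -152.4
18 [ 0.5261 -0.1376  0.165 ] [ 0.4923 -0.1516  0.165 ] -157.5
```

>>> {"fn": "apply_moves", "kwargs": {"targets": [[1,[-0.02,0.02,0.02],1],[1,[-0.0548,0.0555,0.0546],2],[1,[-0.0548,0.0555,0.0546],3],[1,[-0.0548,0.0555,0.0546],3.5],[1,[-0.0507,0.088,0.0688],3.5],[1,[-0.0467,0.12,0.0831],3.5],[1,[-0.0467,0.12,0.0831],3.5],[1,[-0.0467,0.12,0.0831],3.5]]}}

```text
time_s: 29.97
position: [0.4902, -0.2294, 0.2273]
tool_rot: [-0.455, 0.685, 0.487, -0.296]
force: [-0.2, 0.5, 0.2]
opening: 0.0855
```

```bash
python3 st.py; python3 - <<'E'
from plan import *
print(pt(.0465,.06,.011))
N=np.array([.5935,-.1])
g0=np.array([.4778,-.2147])  # TCP when last in contact
for a in (-3,0,1.5,3,4,5):
  off=np.array([.0321,.0399]); P=g0+off
  t=-np.radians(a);M=np.array([[np.cos(t),-np.sin(t)],[np.sin(t),np.cos(t)]])
  g=N+M@(P-N)-off; print(a,g.round(4),(R.T@np.array([*(g-p[:2]),.229-p[2]])).round(4))
E
```

```text
29.9667 [ 0.4902 -0.2294  0.2273] [-0.501  0.206  2.003  0.187  0.524 -1.847] [-0.2  0.5  0.2] [0.04 0.16 0.  ] 0.08554761589814117
[[ 0.351  0.398 -0.848]
 [ 0.936 -0.112  0.335]
 [ 0.038 -0.911 -0.412]]
[ 0.52103187 -0.1889513   0.16988479]
-3 [ 0.4818 -0.219 ] [ 0.0069 -0.0061  0.0098]
0 [ 0.4778 -0.2147] [ 0.0095 -0.0081  0.0147]
1.5 [ 0.4759 -0.2125] [ 0.0109 -0.0092  0.0171]
3 [ 0.474  -0.2102] [ 0.0123 -0.0102  0.0194]
4 [ 0.4728 -0.2087] [ 0.0134 -0.0108  0.0209]
5 [ 0.4716 -0.2071] [ 0.0144 -0.0115  0.0225]
```

>>> {"fn": "apply_moves", "kwargs": {"targets": [[1,[0.0069,-0.0061,0.0098],0],[1,[0.0095,-0.0081,0.0147],0],[1,[0.0109,-0.0092,0.0171],0],[1,[0.0123,-0.0102,0.0194],0],[1,[0.0128,-0.0105,0.0202],0],[1,[0.0128,-0.0105,0.0202],0]]}}

```text
time_s: 30.47
position: [0.4767, -0.2107, 0.2345]
tool_rot: [-0.449, 0.688, 0.489, -0.293]
force: [1.4, -4.1, 7.0]
opening: 0.0855
```

```bash
python3 snap.py 19 wrist; python3 - <<'E'
import pickle,cv2
t=pickle.load(open("cap19.pkl","rb"))["wrist"]["frame"][110:360,245:560,::-1]
cv2.imwrite("pics/z19w.png",cv2.resize(t,None,fx=2.4,fy=2.4,interpolation=cv2.INTER_CUBIC))
E
```

```text
{'time_s': 30.5167, 'position': array([ 0.477, -0.211,  0.234]), 'tool_rot': array([-0.449,  0.688,  0.489, -0.293]), 'joint_pos': array([-0.478,  0.164,  2.042,  0.172,  0.508, -1.815]), 'force': array([ 0.995, -3.462,  6.705])}
```

View pics/z19w.png

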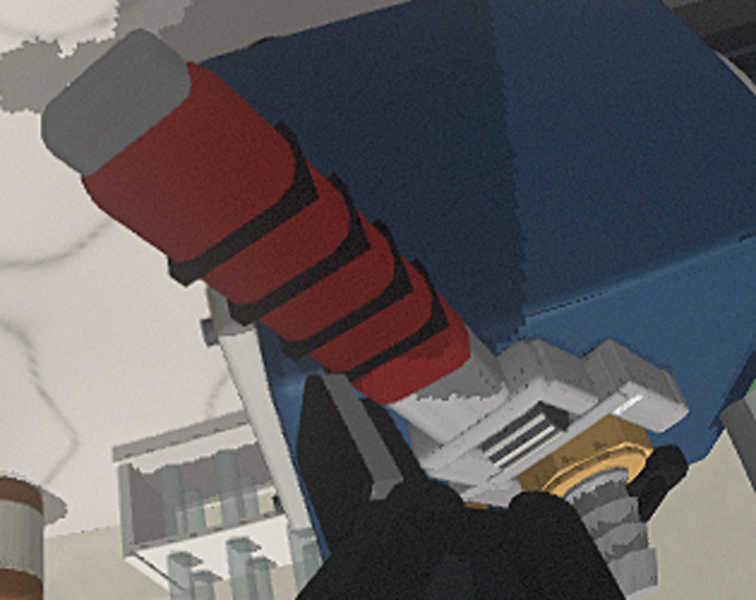

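>>> {"fn": "apply_moves", "kwargs": {"targets": [[1,[-0.0077,0.0054,-0.0125],0],[1,[-0.0077,0.0054,-0.0125],0],[1,[-0.008,0.0136,-0.0087],0],[1,[-0.008,0.0136,-0.0087],0],[1,[-0.008,0.0136,-0.0087],0]]}}

```text
time_s: 30.93
position: [0.4834, -0.2205, 0.2204]
tool_rot: [-0.454, 0.685, 0.488, -0.296]
force: [-0.4, -0.4, 0.3]
opening: 0.0854
```

```bash
python3 st.py
```

```text
30.9333 [ 0.4834 -0.2205  0.2204] [-0.491  0.2    2.034  0.189  0.496 -1.844] [-0.4 -0.4  0.3] [ 0.04  0.18 -0.04] 0.08536320673001498
[[ 0.349  0.4   -0.848]
 [ 0.936 -0.112  0.333]
 [ 0.038 -0.91  -0.413]]
```

>>> {"fn": "apply_moves", "kwargs": {"targets": [[1,[0.0022,-0.001,0.0025],0],[1,[0.0043,-0.002,0.005],0],[1,[0.0065,-0.0031,0.0074],0],[1,[0.0065,-0.0031,0.0074],0]]}}

```text
time_s: 31.27
position: [0.4796, -0.2134, 0.2222]
tool_rot: [-0.451, 0.687, 0.488, -0.295]
force: [0.4, -6.0, -2.7]
opening: 0.0855
```

>>> {"fn": "apply_moves", "kwargs": {"targets": [[1,[0.0008,-0.0006,0.0014],0],[1,[0.0016,-0.0012,0.0028],0],[1,[0.0016,-0.0012,0.0028],0]]}}

```text
time_s: 31.52
position: [0.4776, -0.211, 0.2223]
tool_rot: [-0.451, 0.687, 0.488, -0.295]
force: [1.7, -6.1, -2.3]
opening: 0.0854
```

```bash
python3 st.py; python3 snap.py 20 wrist; python3 - <<'E'
import pickle,cv2
t=pickle.load(open("cap20.pkl","rb"))["wrist"]["frame"][110:360,245:560,::-1]
cv2.imwrite("pics/z20w.png",cv2.resize(t,None,fx=2.4,fy=2.4,interpolation=cv2.INTER_CUBIC))
E
```

```text
31.5167 [ 0.4776 -0.211   0.2223] [-0.477  0.182  2.054  0.176  0.484 -1.82 ] [ 1.7 -6.1 -2.3] [-0.98  0.11 -0.62] 0.08535057603817378
[[ 0.35   0.405 -0.845]
 [ 0.936 -0.117  0.332]
 [ 0.035 -0.907 -0.42 ]]
{'time_s': 31.5667, 'position': array([ 0.478, -0.211,  0.222]), 'tool_rot': array([-0.451,  0.687,  0.488, -0.295]), 'joint_pos': array([-0.477,  0.182,  2.054,  0.176,  0.484, -1.82 ]), 'force': array([ 2.268, -7.052, -3.779])}
```

View pics/z20w.png

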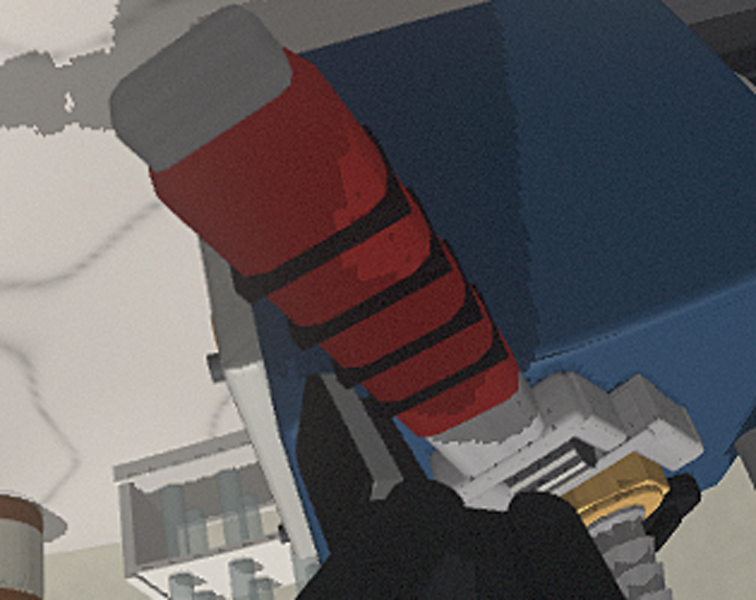

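```bash
python3 - <<'E'
import pickle
from h import *
def ang(i,pts,z):
  c=pickle.load(open(f"cap{i}.pkl","rb"))["wrist"]
  a,b=[onz(c,245+p[0]/2.4-.4,110+p[1]/2.4-.4,z,True) for p in pts];d=(b-a)[:2];print(i,a,b,round(float(np.degrees(np.arctan2(d[1],d[0]))),1))
ang(20,((408,432),(185,237)),.18);ang(20,((515,355),(365,125)),.165)
ang(19,((365,400),(115,205)),.18);ang(19,((470,335),(285,120)),.165)
ang(20,((605,375+0),(645,378)),.165)
E
```

```text
20 [ 0.5179 -0.1579  0.18  ] [ 0.4481 -0.1852  0.18  ] -158.6
20 [ 0.5274 -0.1285  0.165 ] [ 0.4516 -0.1567  0.165 ] -159.6
19 [ 0.5219 -0.1639  0.18  ] [ 0.4495 -0.1945  0.18  ] -157.1
19 [ 0.5333 -0.1346  0.165 ] [ 0.4559 -0.1668  0.165 ] -157.4
20 [ 0.5521 -0.1007  0.165 ] [ 0.5624 -0.086   0.165 ] 55.0
```

>>> {"fn": "apply_moves", "kwargs": {"targets": [[1,[-0.0089,0.0067,-0.0147],0],[1,[-0.0085,-0.02,-0.025],0],[1,[-0.006,-0.055,-0.045],0],[1,[0.02,-0.08,-0.06],-1],[1,[0.045,-0.1,-0.072],-2],[1,[0.0625,-0.1217,-0.086],-3],[1,[0.0625,-0.1217,-0.086],-3.5],[1,[0.0625,-0.1217,-0.086],-3.5],[1,[0.0625,-0.1217,-0.086],-3.5]]}}

```text
time_s: 32.32
position: [0.522, -0.1656, 0.3698]
tool_rot: [-0.357, 0.62, 0.562, -0.415]
force: [1.0, 0.4, 0.2]
opening: 0.0854
```

```bash
python3 snap.py 21 wrist; python3 - <<'E'
import pickle,cv2,numpy as np
o=[]
for i,(u,v) in {2:(350,155),21:(345,160)}.items():
    f=pickle.load(open(f"cap{i}.pkl","rb"))["wrist"]["frame"][v:v+75,u:u+75,::-1]
    f=cv2.convertScaleAbs(f,alpha=1.4)
    o.append(cv2.resize(f,(395,395),interpolation=cv2.INTER_CUBIC))
cv2.imwrite("pics/nut21.png",np.hstack(o))
t=pickle.load(open("cap21.pkl","rb"))["wrist"]["frame"][50:270,240:460,::-1]
cv2.imwrite("pics/z21w.png",cv2.resize(t,None,fx=2.7,fy=2.7,interpolation=cv2.INTER_CUBIC))
E
```

```text
{'time_s': 32.3667, 'position': array([ 0.522, -0.166,  0.369]), 'tool_rot': array([-0.357,  0.62 ,  0.562, -0.415]), 'joint_pos': array([-0.341,  0.086,  1.759,  0.035,  0.868, -1.929]), 'force': array([-0.277, -0.517, -0.106])}
```

View pics/nut21.png

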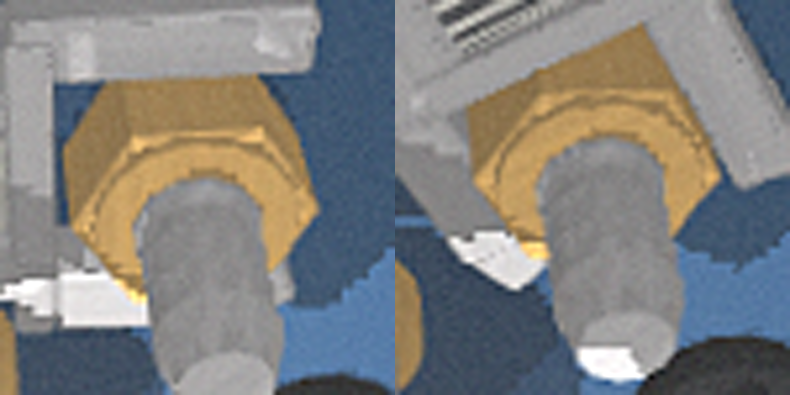

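View pics/z21w.png

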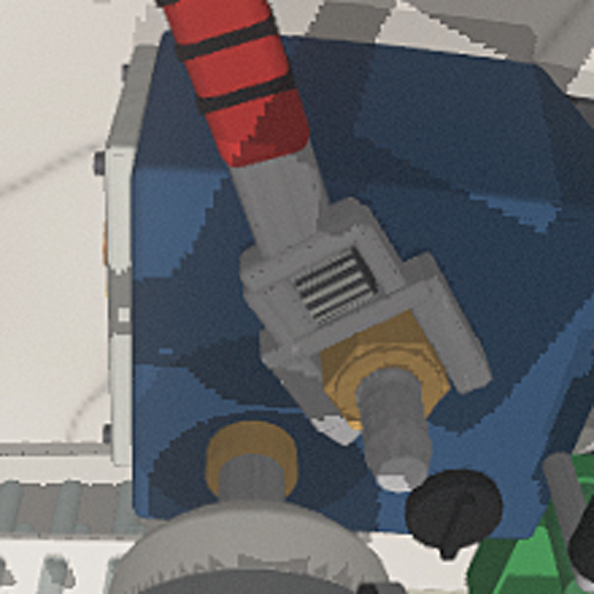

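```bash
python3 - <<'E'
import pickle
from h import *
k=395/75
S={2:((350,155),((72,225),(135,142),(265,128),(318,210))),18:((345,160),((88,215),(145,128),(265,112),(330,195))),21:((345,160),((80,180),(142,97),(267,90),(325,178)))}
for i,((u,v),P) in S.items():
  c=pickle.load(open(f"cap{i}.pkl","rb"))["wrist"]
  q=[onz(c,u+a/k-.4,v+b/k-.4,.187,True)[:2] for a,b in P]
  h=lambda a,b:round(float(np.degrees(np.arctan2(*(q[b]-q[a])[::-1]))),1)
  print(i,"front",h(1,2),"diag",h(0,3),"l",h(0,1),"r",h(2,3))
def ang(i,pts,u0,v0,k,z):
  c=pickle.load(open(f"cap{i}.pkl","rb"))["wrist"]
  a,b=[onz(c,u0+p[0]/k-.4,v0+p[1]/k-.4,z,True) for p in pts];d=(b-a)[:2];print(i,round(float(np.degrees(np.arctan2(d[1],d[0]))),1))
ang(21,((432,252),(491,357)),240,50,2.7,.165);ang(18,((412,237),(490,352)),260,70,3,.165)
ang(21,((235,167),(175,15)),240,50,2.7,.18); ang(21,((310,148),(270,15)),240,50,2.7,.165)
E
```

```text
2 front 102.4 diag 99.0 l 156.8 r 38.4
18 front 104.4 diag 100.8 l 161.0 r 42.2
21 front 98.9 diag 95.3 l 157.0 r 38.5
21 36.8
18 40.6
21 -158.7
21 -160.5
```

```bash
python3 snap.py 22 scene top; python3 zm.py 22 scene 100 130 360 330 3; python3 st.py; python3 - <<'E'
import pickle,numpy as np,cv2
a=pickle.load(open("cap0.pkl","rb"))["scene"]["frame"].astype(int);b=pickle.load(open("cap22.pkl","rb"))["scene"]["frame"].astype(int)
m=(abs(a-b).max(2)>45).astype('uint8');n,l,s,_=cv2.connectedComponentsWithStats(m)
print([tuple(x) for x in s[1:] if x[4]>25])
E
```

```text
{'time_s': 32.4667, 'position': array([ 0.522, -0.166,  0.369]), 'tool_rot': array([-0.357,  0.62 ,  0.562, -0.415]), 'joint_pos': array([-0.342,  0.086,  1.759,  0.035,  0.868, -1.929]), 'force': array([-0.38 , -0.304,  0.47 ])}
32.4667 [ 0.5219 -0.1663  0.369 ] [-0.342  0.086  1.759  0.035  0.868 -1.929] [-0.4 -0.3  0.5] [ 0.07  0.14 -0.03] 0.08458856183836562
[[ 0.024  0.4   -0.916]
 [ 0.993 -0.114 -0.023]
 [-0.113 -0.909 -0.4  ]]
[(np.int32(261), np.int32(0), np.int32(111), np.int32(73), np.int32(4128)), (np.int32(370), np.int32(0), np.int32(14), np.int32(39), np.int32(206)), (np.int32(378), np.int32(0), np.int32(46), np.int32(30), np.int32(793)), (np.int32(496), np.int32(0), np.int32(14), np.int32(29), np.int32(80)), (np.int32(520), np.int32(0), np.int32(40), np.int32(58), np.int32(1061)), (np.int32(454), np.int32(21), np.int32(44), np.int32(54), np.int32(787)), (np.int32(474), np.int32(21), np.int32(11), np.int32(5), np.int32(32)), (np.int32(443), np.int32(32), np.int32(11), np.int32(13), np.int32(105)), (np.int32(490), np.int32(32), np.int32(70), np.int32(72), np.int32(2053)),
[... 1086 characters left out ...]
.int32(22), np.int32(413)), (np.int32(219), np.int32(197), np.int32(11), np.int32(14), np.int32(85)), (np.int32(366), np.int32(209), np.int32(18), np.int32(22), np.int32(137)), (np.int32(421), np.int32(210), np.int32(14), np.int32(9), np.int32(46)), (np.int32(225), np.int32(213), np.int32(8), np.int32(7), np.int32(36)), (np.int32(399), np.int32(219), np.int32(46), np.int32(112), np.int32(2165)), (np.int32(267), np.int32(231), np.int32(135), np.int32(57), np.int32(4223)), (np.int32(539), np.int32(250), np.int32(21), np.int32(41), np.int32(558)), (np.int32(359), np.int32(273), np.int32(157), np.int32(147), np.int32(5350)), (np.int32(336), np.int32(281), np.int32(8), np.int32(8), np.int32(41))]
```

View pics/z22.png

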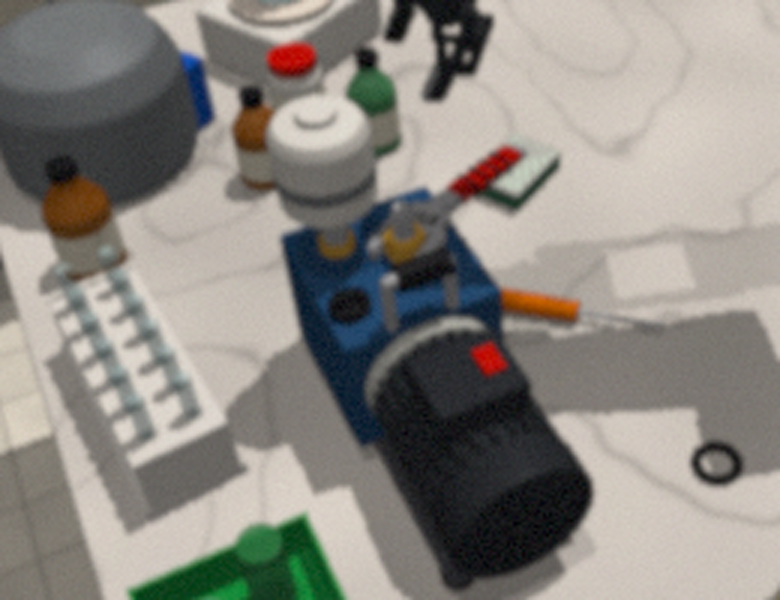

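```bash
python3 -c "
from workcell import env
print(env.sign_off())"
```

```text
the job is handed in; nothing more can be done
None
```

The wrench's jaw was rolled closed on the nut first. I then swung the handle clockwise by about one flat and handed the job in at about 32.5 s.

**Leaning the tool:** the interface only turns the tool about its own axis. I got about 25° of lean by driving the arm against its reach and joint limits. That let one fingertip pass the filter and press the worm.

**Worm:** I rolled it in 9–10 mm strokes with 8–12 N of pressure, starting over once when the tip caught the worm's side (about 16 N sideways). The jaw closed roughly 0.5 mm per stroke and then stopped:
- The last strokes left the jaw reading unchanged (9.94, then 9.84 mm).
- The knurl stayed put.
- The fingertip began to slip, at about 6 N along the rim.

**Swing:** I pushed the far side of the grip along an arc, with no more than about 10 N. The nut read about 57° in the first check, so I pushed again. In that second push the finger rode up on the grip, so I lowered it and repeated. The last readings disagree by a few degrees:

| Measured on | Turn |
|---|---|
| Nut corners | about 61.7° |
| Jaw edge | about 60.6° |
| Handle grip | about 63° |

My best estimate is 61–62°, where one flat is 60°.

**Final state:** the last pictures show the wrench lying on the deck around the nut. The gripper is open and about 20 cm above the deck, with the force reading at noise level. The only other changes I saw were the arm and its shadow; I found no bystander moved.

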